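# Lock the watch display case

## Robot

A 6-joint arm with a two-finger parallel gripper is mounted at the origin on the work surface. World frame = base frame: x ahead of the robot, y to its left, z up, the work surface at z = 0. Lengths are in m, angles in degrees, forces in N, time in s.
With the tool pointing down it reaches from about 0.4 to 0.825 m from the base axis. Payload 7 kg.
Tool frame: the origin (TCP) lies at the very end of the fingers, on their centre line; the grasp point (between the pads) lies 19 mm behind it; z points along the fingers, x is the direction in which the jaws open and shut, and the axes are right-handed (so a half turn about z gives the same grasp; the last joint's range is limited). The gripper opens to 88 mm and grips with 3 to 60 N. Pads are 19 mm wide; open, the fingers measure 130 mm over their backs; the gripper's body (78 mm by 193 mm) begins 47 mm behind the grasp point.
Start: joints at [-53.566, 20.546, 0.682, 0, -70.136, -16.507], TCP at [0.23, -0.635, 0.227] pointing down, gripper open.
Joint ranges: [-176.03, 176.03], [-82.01, 121.73], [-58.28, 71.71], [-173.87, 95.51], [-174.79, -0.11], [-173.66, 173.66]. Speed limits (degrees/s): [136.94, 136.94, 172.46, 180, 180, 180].

## Interface

Orientations are given as [roll, pitch, yaw] about the fixed x, y, z axes, in that order (R = Rz(yaw) Ry(pitch) Rx(roll)).
In Python, from plant import get_state, optics, order, finder gives the robot as it stands.
- The arm moves only by the shell command python3 -m crank 'ROWS' [FORCE]. ROWS is JSON, a list of rows, each an object of numbers: "dx", "dy", "dz": the shift along the tool's x, y, z in mm; "wx", "wy", "wz": the turn, a rotation vector about the tool's x, y, z in degrees; "hand": the opening in per cent of the stroke, from 0 (shut) to 100 (fully open). A call has 1 to 10 rows; each row shifts and turns the commanded pose from where the row before left it, along the tool's axes as they then stand; what a row does not reach is not made up. A row lasts 1/8 s, in which the tool goes at most 62.5 mm and 10.7 degrees, less where a joint would pass 70% of its speed; a pose out of reach is approached as far as the arm can. A call is refused whole if a number of a shift passes 62.5 or a number of a turn 10.7, either way. A call with a gripper value outside its range is refused whole. The fingers move at their own pace and stop on an object; FORCE is the grip in N (left out, the last holds). Time passes only in rows, so rows that do not move let the fingers close. It gives the time, the measured TCP pose, the force and the opening at its end, in the units of the state.
- get_state(): the state, without advancing time (a new reading comes with each control period).
- optics.capture(name): name is "side" or "top"; returns the picture (420x560x3 uint8, blue, green, red); there is no depth.
- optics.calibration(name): a dict with "intrinsics" (3x3 intrinsics, pixels), "k1" (the pictures are not rectified: a ray, as slopes to the right and down, at radius r is drawn at 1 + k1 r^2 times it, then the intrinsics apply), "R" (3x3) and "t" (3): a world point X has camera coordinates R X + t. Camera axes: x right, y down, z forward; pixel columns grow to the right and rows downward; lengths in m; the calibration is good to about 2 mm. A picture is of the moment at which its call begins. calibration takes no time and is no camera call.
- order.close_job(): hands the job in, once; it reports no verdict.
Trained networks look in the newest picture that a camera, given by its name, has taken for a name from the list of things; names that differ only in an ending like _2 or _b are one class to them, and where a whole thing is asked for, a point or a joint stands for the part that bears it (a point fixed in the world has none). Each returns a list of dicts, best first, with "conf" (0 to 1); they miss things now and then, are a little off and sometimes report something else, mostly with a low value. They report only what shows in the picture. A call takes as long as a camera call.
- finder.masks_of(thing, camera): "mask" (420x560 bool, what is visible of it) and "rect" ([centre column, centre row, width, height] in pixels, round what is visible of it).
- finder.place_of(thing, camera): "centre" ([column, row] in pixels: a listed point, or the origin of a listed thing).
The state is a dict: "time_s": time; "joints": joint angles; "qd": joint speeds; "joint_torque": joint torques, N m; "tcp_pos": TCP position; "eef_rot": TCP orientation; "contact_force": force on the tool from outside, world axes, zero at the start; "moment": the same for the moment, N m; "gripper_width": finger opening in m.
Only numpy, scipy, OpenCV 4.12 (cv2) and the standard library are available. Lean on these libraries where they do the work, as an engineer would, in place of code of your own. Each camera call takes 0.05 s, during which the arm holds its last target.

## Task

Take the steel key from its wooden stand and lock the watch display case with it: put the key down into the lock, feel for the hidden slot by turning the key gently back and forth under light pressure until it engages, and push it fully home. Then turn it clockwise to its stop, where its flat bow lines up with the two brass bars beside the lock, and let go, leaving the key upright and fully home. Never press the lock's sprung core to the bottom of its 3 mm travel (about 9 N), and leave the coffee cup, the red box and the eyeglass where they are.

Things in the scene. Friction and masses are not known exactly. Their poses are not given: they have to be found in the camera images.
- key: Steel key, 80 mm long, 0.12 kg, in the stand. Origin: centre of the tip's underside; z up the shank. From the tip up: flat blade 15.5 mm (along x) by 6 mm (along y), 21 mm long; round shank, 12 mm in diameter, up to 40 mm; round collar, 32 mm in diameter, 40 to 44 mm; then the bow. Half a turn about z makes no difference. The collar rests on the stand, so the tip starts 10 mm above the counter.
- key_bow (a point): Middle of the key's flat bow (its grip), 62 mm above the tip. The bow reaches from 44 to 80 mm above the tip, is 28 mm wide along the key's x and 10 mm thick along its y, in line with the blade. Axes as the key's.
- key_stand: Fixed block of light wood, 70 x 70 x 50 mm, origin at the centre of its underside, with a round hole 19 mm wide in the middle of its top in which the key stands.
- case: Fixed wooden display case, 200 mm (x) by 220 mm (y), 75 mm high, origin at the centre of its underside. A plain wooden rail 60 mm wide runs along its -x side (nearer the robot); behind it is a glass top with three watches under it. The lock is in the middle of the rail. Nothing on its top stands higher than 2 mm: two brass bars, 14 mm long, either side of the lock, show the locked direction.
- lock_mouth (a point): Centre of the lock's round mouth, level with the rail's top, 75 mm above the counter, 60 mm from the case's centre on its -x side; axes as the case's. A brass funnel, 27 mm wide and 6 mm deep, leads into a hole 17.6 mm wide; a thin black dust shutter without resistance hides the inside. The key is fully home when its collar lies on the rim, its tip 40 mm below the mouth.
- core (a joint): How far the lock's sprung core is pressed down: 0 at rest, hard stop at 0.003 m. Its flat top lies hidden 19 to 32 mm below the mouth and has a slot 8.4 mm wide for the blade, at an unknown angle within 0.5 rad of the case's x axis. A blade over about 0.1 rad out of line rests on the core: 3 N at first touch, 2 N per mm, 9 N at the bottom. In line, the core springs up around the blade.
- lock_turn (a point): A point on the lock's axis, level with the mouth, axes as the case's; it does not move. With the key home the core turns with it against 0.05 N m of friction and stays where left. Its stops: the key's x axis 1.1 rad clockwise (from above) of the case's x axis, which is the locked position (in line with the brass bars); and 0.55 rad anticlockwise.
- coffee_cup: Closed paper coffee cup, 82 mm wide, 105 mm high, loose. Origin: centre of its underside.
- watch_box: Red watch box, 90 x 90 x 50 mm, loose. Origin: centre of its underside.
- loupe: Watchmaker's black eyeglass, 34 mm wide, 28 mm high, loose. Origin: centre of its underside.

How it is judged:
By the outcome, as a careful person would: the job done as asked, in the order asked, and still so for the second after the job is handed in, with the robot touching nothing.
It also fails if it takes over 64 s, if anything falls off the work surface, if the arm or the gripper's body presses on something with over 40 N, if the wrist force passes 120 N, or if a joint passes its speed limit or range.

## Working session

There is one attempt and no reset: what is moved stays moved. The work goes in short steps, Python scripts to look and compute and a shell command to move; the robot and the scene stay as the last step left them, time stands still between calls to the robot, and variables do not carry over. Pictures are saved under pics/ and viewed, and the job is handed in when it is done.

```bash
ls; mkdir -p pics
python3 - <<'E'
from plant import get_state, optics, order, finder
import cv2
print(get_state())
for n in("side","top"):
    im=optics.capture(n); cv2.imwrite(f"pics/{n}0.png",im); print(optics.calibration(n))
    for th in("key","key_bow","key_stand","case","lock_mouth","lock_turn"):
        try: print(n,th,[(r["centre"],r["conf"]) for r in finder.place_of(th,n)][:2])
        except Exception as e: print(th,e)
E
```

```text
pics
{'time_s': 0.0, 'joints': array([-5.35649042e+01,  2.05900632e+01,  6.34054071e-01, -2.12992341e-02,
       -7.01354560e+01, -1.65074700e+01]), 'qd': array([ 0.10293425,  0.05651993,  0.02995262,  0.1631035 , -0.06002177,
       -0.13785121]), 'joint_torque': array([ 6.70111112e-04, -5.82719100e+01,  2.93068779e+01,  6.99743852e+00,
        6.96397852e-03, -1.84136634e-04]), 'tcp_pos': array([ 0.22988353, -0.6341279 ,  0.22563659]), 'eef_rot': array([-1.79993206e+02, -9.33849874e-02,  1.09920367e+02]), 'contact_force': array([-0.30146576, -0.29665487, -0.45863727]), 'moment': array([-0.00257889, -0.00531752, -0.00081651]), 'gripper_width': 0.087497418888139}
{'intrinsics': array([[412.98703805,   0.        , 279.85103697],
       [  0.        , 412.98703805, 211.72037331],
       [  0.        ,   0.        ,   1.        ]]), 'k1': -0.012251767951909366, 'R': array([[-0.83039089, -0.55712259, -0.00808614],
       [-0.42451999,  0.64201313, -0.63843709],
       [ 0.36087914, -0.52671962, -0.76963153]]), 't': array([0.41848007, 0.31554182, 1.08697559])}
side key [([328.2, 187.1], 0.44)]
side key_bow []
side key_stand [([325.6, 186.7], 0.94)]
side case [([251.9, 244.2], 0.56)]
side lock_mouth [([267.2, 238.5], 0.78)]
side lock_turn [([261.8, 238.6], 0.83)]
{'intrinsics': array([[419.66665293,   0.        , 283.69927639],
       [  0.        , 419.66665293, 207.33629613],
       [  0.        ,   0.        ,   1.        ]]), 'k1': -0.036801070514399105, 'R': array([[-0.01568225, -0.99961121, -0.0230544 ],
       [-0.98162927,  0.01977689, -0.18977052],
       [ 0.19015268,  0.01965484, -0.98155776]]), 't': array([-0.02179256,  0.55331345,  1.07233798])}
top key [([374.3, 226.1], 0.47)]
top key_bow [([379.6, 222.1], 0.58)]
top key_stand [([370.1, 227.2], 0.72)]
top case [([258.2, 199.7], 0.89)]
top lock_mouth [([253.5, 219.8], 0.85)]
top lock_turn []
```

View pics/side0.png

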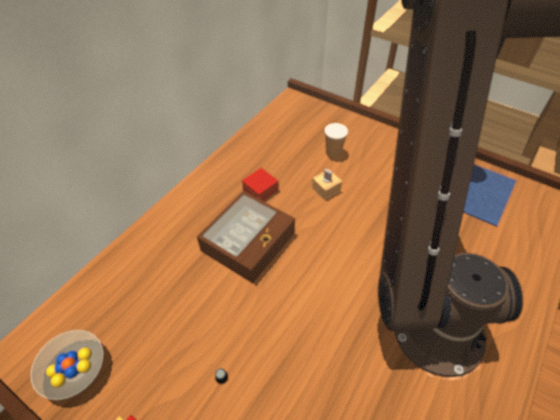

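View pics/top0.png

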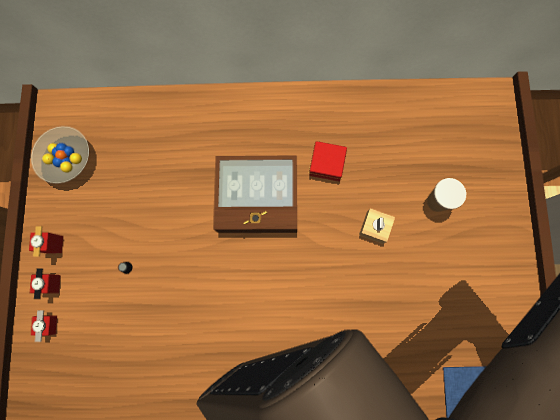

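The side view has the case at (247,235), the lock at (266,238), the stand at (327,185) and the cup behind it at (336,135). The top view has the key on its stand at (378,224), the lock at (255,217), the red box at (328,160) and the eyeglass at (125,267), well clear. Next I'll measure these more closely.

```bash
cat > h.py <<'E'
import numpy as np, cv2
from plant import get_state, optics, order, finder
from scipy.optimize import least_squares
def proj(n,X):
    c=optics.calibration(n); X=np.atleast_2d(X); p=X@c["R"].T+c["t"]; s=p[:,:2]/p[:,2:]
    r2=(s**2).sum(1,keepdims=True); s=s*(1+c["k1"]*r2); K=c["intrinsics"]
    return s*[K[0,0],K[1,1]]+[K[0,2],K[1,2]]
def atz(n,uv,z):
    f=lambda q: proj(n,[q[0],q[1],z])[0]-np.array(uv)
    return least_squares(f,[0.6,0]).x
def tri(d):
    f=lambda X: np.concatenate([proj(n,X)[0]-np.array(uv) for n,uv in d.items()])
    r=least_squares(f,[0.6,0,0.1]); return r.x, np.abs(r.fun).max()
def crop(n,im,c,h,s,out):
    x,y=map(int,c); sub=im[y-h:y+h,x-h:x+h]; cv2.imwrite(out,cv2.resize(sub,None,fx=s,fy=s,interpolation=cv2.INTER_CUBIC))
E
python3 - <<'E'
from h import *
for n in("side","top"):
    im=cv2.imread(f"pics/{n}0.png")
    a={"side":[(327,182),(266,240)],"top":[(378,224),(255,215)]}[n]
    subs=[cv2.resize(im[y-25:y+25,x-25:x+25],(400,400),interpolation=cv2.INTER_CUBIC) for x,y in a]
    cv2.imwrite(f"pics/{n}0c.png",np.hstack(subs))
print("mouth",atz("top",(253.5,219.8),.075),atz("side",(267.2,238.5),.075),atz("side",(261.8,238.6),.075))
print("bow",atz("top",(379.6,222.1),.072),"stand",atz("top",(370.1,227.2),0),atz("side",(325.6,186.7),0))
print("case",atz("top",(258.2,199.7),0),atz("side",(251.9,244.2),0))
E
```

```text
mouth [0.51689908 0.04741643] [0.51684435 0.04524288] [0.52963774 0.05414599]
bow [ 0.50485975 -0.2815434 ] stand [ 0.5020922  -0.26950421] [ 0.50840153 -0.2896247 ]
case [0.58645772 0.04101799] [0.57690312 0.04570656]
```

Run:
```python
from h import *
optics.capture("top"); optics.capture("side")
for n in("top","side"):
    for t in("case","key_stand","key","watch_box","coffee_cup"):
        for m in finder.masks_of(t,n)[:1]:
            M=m["mask"].astype(np.uint8); np.save(f"m_{n}_{t}.npy",M)
            c=max(cv2.findContours(M,0,2)[0],key=cv2.contourArea)
            print(n,t,m["conf"],m["rect"],cv2.minAreaRect(c))
```

```text
top case 0.95 [257.6, 194.4, 88.5, 78.3] ((254.5, 193.5), (77.0, 83.0), 90.0)
top key_stand 0.87 [375.3, 225.6, 33.0, 36.2] ((376.398681640625, 226.28955078125), (29.070833206176758, 29.825923919677734), 19.29004669189453)
top key 0.68 [377.1, 223.4, 14.1, 10.0] ((378.0, 224.0), (12.0, 12.0), 90.0)
top watch_box 0.65 [327.5, 159.4, 35.7, 42.9] ((327.81298828125, 161.01327514648438), (33.63121032714844, 35.845821380615234), 11.888657569885254)
side case 0.7 [246.0, 237.3, 96.2, 92.6] ((246.12734985351562, 233.76010131835938), (72.04736328125, 83.60479736328125), 40.29214859008789)
side key_stand 0.72 [325.6, 186.4, 33.2, 20.1] ((326.0, 185.5), (23.0, 28.0), 90.0)
side watch_box 0.68 [261.5, 184.4, 36.0, 36.1] ((259.5000305175781, 184.50001525878906), (32.52690887451172, 31.11269760131836), 45.0)
side coffee_cup 0.75 [336.1, 142.1, 23.2, 31.8] ((335.5, 139.5), (35.0, 23.0), 90.0)
```

View pics/top0c.png

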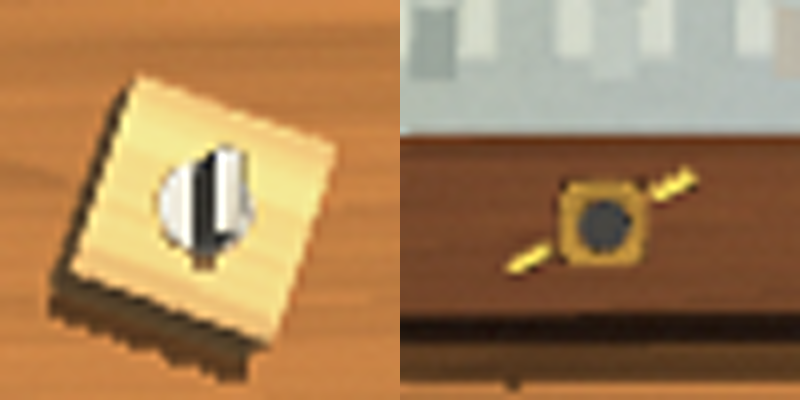

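View pics/side0c.png

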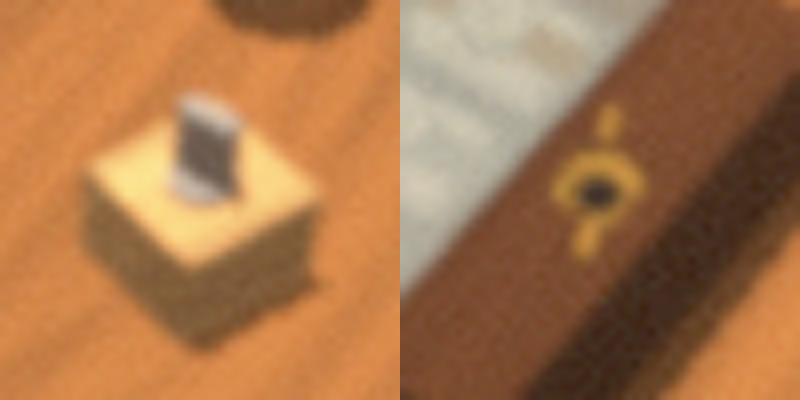

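```bash
cat >> h.py <<'E'
def up(p,off,s=8): return [((q+.5)/s-.5)+o for q,o in zip(p,off)]
E
python3 - <<'E'
from h import *
im=cv2.imread("pics/top0.png"); a=cv2.resize(im[211:239,365:393],(560,560),interpolation=cv2.INTER_NEAREST); 
im=cv2.imread("pics/side0.png"); b=cv2.resize(im[165:195,312:342],(560,560),interpolation=cv2.INTER_CUBIC)
cv2.imwrite("pics/key0z.png",cv2.resize(np.hstack([a,b]),(800,400)))
off=(353,199)
T=[atz("top",up(p,off),.05) for p in [(140,75),(335,148),(268,345),(70,270)]]
print(np.array(T),np.mean(T,0),[np.linalg.norm(T[i]-T[i-1]) for i in range(4)])
off=(302,157)
S=[atz("side",up(p,off),.05) for p in [(192,270),(320,190),(85,170)]]
print(np.array(S),(S[1]+S[2])/2,np.linalg.norm(S[0]-S[1]),np.linalg.norm(S[0]-S[2]))
off=(230,190)
L={"top":[(602,224),(552,258),(652,187)],"side":[(598,190),(585,243),(610,122)]}
for n,o in(("top",(230,190)),("side",(241,215))):
    q=[atz(n,up((x-400,y),o),z) for (x,y),z in zip(L[n],(.075,.077,.077))]
    print(n,np.array(q),(q[1]+q[2])/2 if 1 else 0)
E
```

```text
[[ 0.54706536 -0.26290916]
 [ 0.52100998 -0.32646764]
 [ 0.45567113 -0.3001534 ]
 [ 0.48183775 -0.23620783]] [ 0.50139605 -0.28143451] [np.float64(0.07048121286223621), np.float64(0.0686918041217092), np.float64(0.07043865417724243), np.float64(0.06909216863352305)]
[[ 0.48036088 -0.23270557]
 [ 0.458494   -0.30124798]
 [ 0.54593396 -0.2574277 ]] [ 0.50221398 -0.27933784] 0.07194597282521548 0.07007862310157309
top [[0.52276881 0.0439586 ]
 [0.51149753 0.06015827]
 [0.53439045 0.02734434]] [0.52294399 0.04375131]
side [[0.52177233 0.04770702]
 [0.5113419  0.07043572]
 [0.53489653 0.02130915]] [0.52311922 0.04587243]
```

View pics/key0z.png

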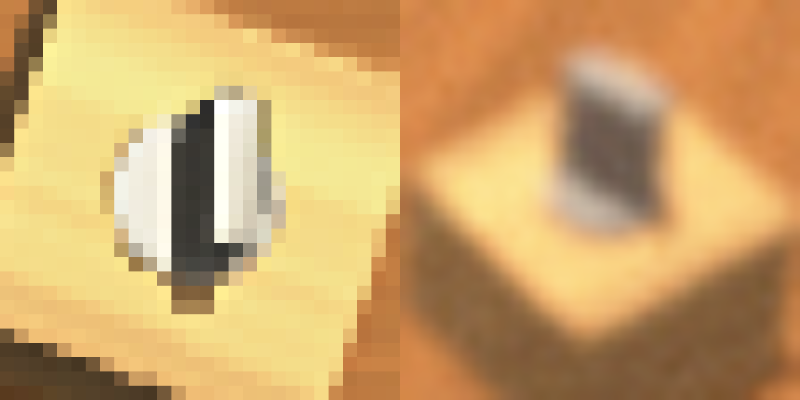

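Run:
```python
from h import *
im=cv2.imread("pics/top0.png"); cv2.imwrite("pics/case_t.png",cv2.resize(im[145:245,205:305],(590,590),interpolation=cv2.INTER_CUBIC))
# key wire overlay
def box(c,yaw,z0,z1,a,b):
    R=np.array([[np.cos(yaw),-np.sin(yaw)],[np.sin(yaw),np.cos(yaw)]])
    P=[np.r_[c+R@[sx*a/2,sy*b/2],z] for z in(z0,z1) for sx,sy in((1,1),(-1,1),(-1,-1),(1,-1))]
    return np.array(P)
rows=[]
for n,o in(("top",(365,211)),("side",(312,165))):
    c0={"top":(.5014,-.2814),"side":(.5022,-.2793)}[n]
    im=cv2.imread(f"pics/{n}0.png"); r=[]
    for yd in(-20,-10,0,10):
        s=10; sub=cv2.resize(im[o[1]:o[1]+28,o[0]:o[0]+28],None,fx=s,fy=s,interpolation=cv2.INTER_NEAREST)[:, :200+60]
        uv=((proj(n,box(np.array(c0),np.radians(yd),.054,.09,.028,.010))-o+.5)*s).astype(int)
        for i in range(4):
            for a,b in((i,(i+1)%4),(i+4,(i+1)%4+4),(i,i+4)): cv2.line(sub,tuple(map(int,uv[a])),tuple(map(int,uv[b])),(0,0,255) if a>3 else (255,0,0),1)
        r.append(sub[:, :200+0] if 0 else sub)
    rows.append(np.hstack(r))
cv2.imwrite("pics/wire.png",cv2.resize(np.vstack(rows),(800,430)))
```

```text
(no output)
```

View pics/wire.png

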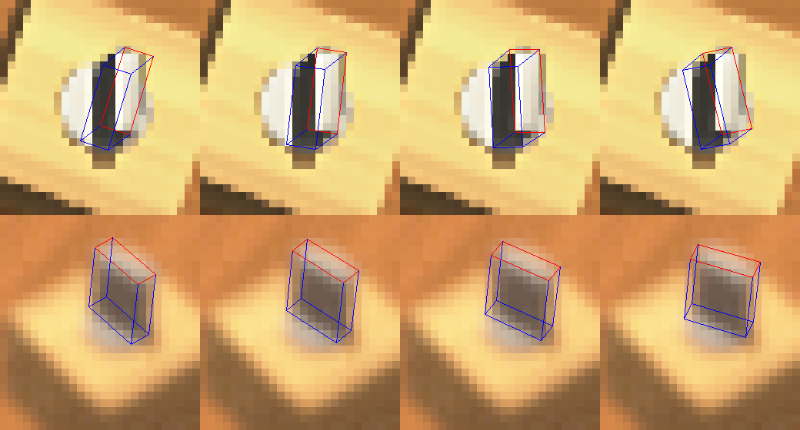

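View pics/case_t.png

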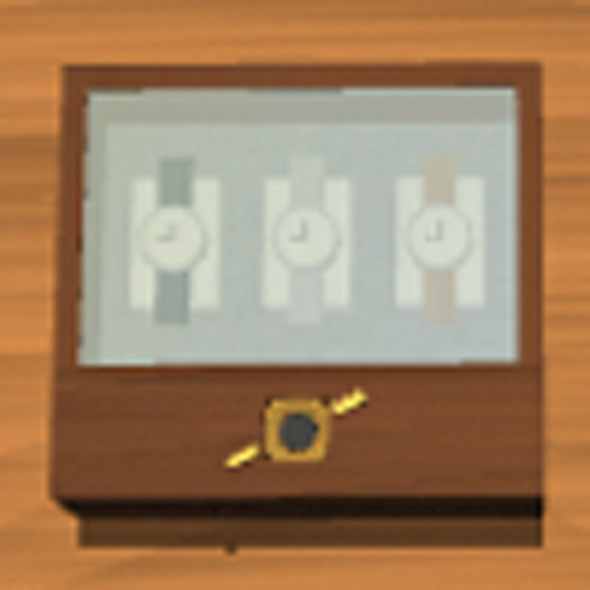

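Run:
```python
from h import *
P=np.array([atz("top",up(p,(205,145),5.9),.075) for p in [(63,66),(541,64),(541,497),(52,497)]])
print(P,P.mean(0),[np.linalg.norm(P[i]-P[i-1]) for i in range(4)])
for a,b in((0,1),(3,2)): d=P[a]-P[b]; print(np.degrees(np.arctan2(-d[0],d[1])))
for a,b in((0,3),(1,2)): d=P[a]-P[b]; print(np.degrees(np.arctan2(d[1],d[0])))
```

```text
[[ 0.69433477  0.15081225]
 [ 0.6900765  -0.06822246]
 [ 0.49098121 -0.0639502 ]
 [ 0.49502373  0.15255518]] [0.59260405 0.04279869] [np.float64(0.19931866508563173), np.float64(0.2190760944413767), np.float64(0.19914112576528475), np.float64(0.21654311621837372)]
-1.1137510846816325
-1.0696839419268693
-0.5010257115566836
-1.2292840830643743
```

```bash
cat >> h.py <<'E'
from scipy.spatial.transform import Rotation as Ro
def go(x,y,z,yaw):
    s=get_state(); R=Ro.from_euler('xyz',s["eef_rot"],degrees=True)
    d=R.inv().apply(np.array([x,y,z])-s["tcp_pos"])*1000
    T=Ro.from_euler('xyz',[180,0,yaw],degrees=True)
    print("t",s["time_s"],"tool shift mm",d.round(2),"rotvec deg",np.degrees((R.inv()*T).as_rotvec()).round(2),"F",s["contact_force"].round(2), "w",s["gripper_width"])
E
python3 -c "
from h import *
go(.5018,-.2804,.15,87)"
```

```text
t 1.3 tool shift mm [240.34 376.23  76.56] rotvec deg [-0.    0.   22.93] F [-0.03 -0.66 -0.54] w 0.08779482374971855
```

```bash
python3 -m crank '[{"dx":24,"dy":37.6,"dz":0},{"dx":24,"dy":37.6},{"dx":24,"dy":37.6},{"dx":24,"dy":37.6},{"dx":24,"dy":37.6},{"dx":24,"dy":37.6},{"dx":24,"dy":37.6,"dz":15},{"dx":24,"dy":37.6,"dz":15},{"dx":24,"dy":37.6,"dz":15},{"dx":24,"dy":37.6,"dz":15}]' 20; python3 -m crank '[{"wz":8,"dz":8},{"wz":8,"dz":8},{"wz":7},{}]'; python3 -c "
from h import *
go(.5018,-.2804,.15,87);go(.5018,-.2804,.058,87)
print(get_state())
for n in('top','side'): cv2.imwrite(f'pics/{n}1.png',optics.capture(n))"
```

```text
t 1.3 tool shift mm [240.34 376.23  76.56] rotvec deg [-0.    0.   22.93] F [-0.03 -0.66 -0.54] w 0.08779482374971855
t 1.3 tool shift mm [240.34 376.24 168.56] rotvec deg [-0.    0.   22.93] F [-0.03 -0.66 -0.54] w 0.08779482374971855
{'time_s': 1.3, 'joints': array([-5.35666889e+01,  2.05452290e+01,  6.80874225e-01,  2.34260652e-03,
       -7.01358379e+01, -1.65070307e+01]), 'qd': array([-0.11923559, -0.04792507,  0.04233778,  0.08346076, -0.07005028,
        0.03566543]), 'joint_torque': array([-3.99024429e-06, -5.82378030e+01,  2.93303972e+01,  7.00258166e+00,
        1.23023332e-02, -4.32830893e-05]), 'tcp_pos': array([ 0.23000764, -0.63457702,  0.22657314]), 'eef_rot': array([-1.79997833e+02,  4.41199332e-04,  1.09927076e+02]), 'contact_force': array([-0.03316517, -0.66028664, -0.53825247]), 'moment': array([ 0.01601679,  0.05870442, -0.00094887]), 'gripper_width': 0.08779482374971855}validation failed for argument at $[0]...
validation failed for argument at $[0]...
```

```bash
python3 -m crank '[{"dx":24,"dy":37.6,"dz":0,"wx":0,"wy":0,"wz":0,"hand":100}]' 20
```

```text
time_s: 1.52
tcp_pos: [0.2562, -0.6001, 0.2258]
eef_rot: [-180.0, -0.0, 109.8]
contact_force: [0.9, -0.1, -0.4]
gripper_width: 0.0876
```

```bash
python3 -m crank '[{"dx":24,"dy":37.6,"dz":0,"wx":0,"wy":0,"wz":0,"hand":100},{"dx":24,"dy":37.6,"dz":0,"wx":0,"wy":0,"wz":0,"hand":100},{"dx":24,"dy":37.6,"dz":0,"wx":0,"wy":0,"wz":0,"hand":100},{"dx":24,"dy":37.6,"dz":0,"wx":0,"wy":0,"wz":0,"hand":100},{"dx":24,"dy":37.6,"dz":0,"wx":0,"wy":0,"wz":0,"hand":100},{"dx":24,"dy":37.6,"dz":15,"wx":0,"wy":0,"wz":0,"hand":100},{"dx":24,"dy":37.6,"dz":15,"wx":0,"wy":0,"wz":0,"hand":100},{"dx":24,"dy":37.6,"dz":15,"wx":0,"wy":0,"wz":0,"hand":100},{"dx":24,"dy":37.6,"dz":15,"wx":0,"wy":0,"wz":0,"hand":100}]'; python3 -m crank '[{"dx":0,"dy":0,"dz":8,"wx":0,"wy":0,"wz":8,"hand":60},{"dx":0,"dy":0,"dz":8,"wx":0,"wy":0,"wz":8,"hand":60},{"dx":0,"dy":0,"dz":0,"wx":0,"wy":0,"wz":7,"hand":60},{"dx":0,"dy":0,"dz":0,"wx":0,"wy":0,"wz":0,"hand":60}]'; python3 -c "
from h import *
go(.5018,-.2804,.15,87);go(.5018,-.2804,.058,87)
print(get_state()['joints'])
for n in('top','side'): cv2.imwrite(f'pics/{n}1.png',optics.capture(n))
cv2.imwrite('pics/1.png',np.hstack([cv2.resize(cv2.imread('pics/top1.png')[160:290,310:440],(400,400)),cv2.resize(cv2.imread('pics/side1.png')[120:250,262:392],(400,400))]))"
```

```text
time_s: 2.65
tcp_pos: [0.5026, -0.2796, 0.1664]
eef_rot: [180.0, 0.0, 109.9]
contact_force: [1.3, -0.7, 0.4]
gripper_width: 0.0879
time_s: 3.15
tcp_pos: [0.5018, -0.2808, 0.1506]
eef_rot: [180.0, 0.0, 87.0]
contact_force: [0.2, 0.5, -0.2]
gripper_width: 0.055
t 3.15 tool shift mm [ 0.35 -0.03  0.57] rotvec deg [ 0.    0.   -0.02] F [ 0.16  0.49 -0.16] w 0.0549786368055278
t 3.15 tool shift mm [ 3.600e-01 -3.000e-02  9.257e+01] rotvec deg [ 0.    0.   -0.02] F [ 0.16  0.49 -0.16] w 0.0549786368055278
[-9.73968708e+00  1.47285141e+01 -1.82026715e+01  2.73875273e-03
 -5.70678062e+01 -8.32786912e+01]
```

View pics/1.png

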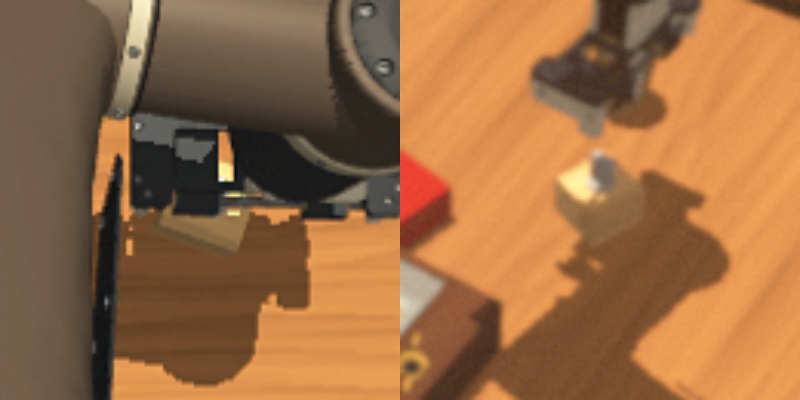

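Joint 6 would run out of range at the locked angle with this grasp. The half-turned grasp (j6 about 97 here, about 0 when locked) avoids that, so I'll turn the tool by 180°.

```bash
python3 -m crank '[{"dx":0,"dy":0,"dz":0,"wx":0,"wy":0,"wz":-10,"hand":60},{"dx":0,"dy":0,"dz":0,"wx":0,"wy":0,"wz":-10,"hand":60},{"dx":0,"dy":0,"dz":0,"wx":0,"wy":0,"wz":-10,"hand":60},{"dx":0,"dy":0,"dz":0,"wx":0,"wy":0,"wz":-10,"hand":60},{"dx":0,"dy":0,"dz":0,"wx":0,"wy":0,"wz":-10,"hand":60},{"dx":0,"dy":0,"dz":0,"wx":0,"wy":0,"wz":-10,"hand":60},{"dx":0,"dy":0,"dz":0,"wx":0,"wy":0,"wz":-10,"hand":60},{"dx":0,"dy":0,"dz":0,"wx":0,"wy":0,"wz":-10,"hand":60},{"dx":0,"dy":0,"dz":0,"wx":0,"wy":0,"wz":-10,"hand":60}]'; python3 -m crank '[{"dx":0,"dy":0,"dz":0,"wx":0,"wy":0,"wz":-10,"hand":60},{"dx":0,"dy":0,"dz":0,"wx":0,"wy":0,"wz":-10,"hand":60},{"dx":0,"dy":0,"dz":0,"wx":0,"wy":0,"wz":-10,"hand":60},{"dx":0,"dy":0,"dz":0,"wx":0,"wy":0,"wz":-10,"hand":60},{"dx":0,"dy":0,"dz":0,"wx":0,"wy":0,"wz":-10,"hand":60},{"dx":0,"dy":0,"dz":0,"wx":0,"wy":0,"wz":-10,"hand":60},{"dx":0,"dy":0,"dz":0,"wx":0,"wy":0,"wz":-10,"hand":60},{"dx":0,"dy":0,"dz":0,"wx":0,"wy":0,"wz":-10,"hand":60},{"dx":0,"dy":0,"dz":0,"wx":0,"wy":0,"wz":-10,"hand":60},{"dx":0,"dy":0,"dz":0,"wx":0,"wy":0,"wz":0,"hand":60}]'; python3 -c "
from h import *
go(.5018,-.2804,.058,-93)
print(get_state()['joints'].round(1))"
```

```text
time_s: 4.38
tcp_pos: [0.5018, -0.2809, 0.1508]
eef_rot: [-180.0, 0.0, 177.4]
contact_force: [-1.1, -0.7, 1.1]
gripper_width: 0.0528
time_s: 5.62
tcp_pos: [0.5017, -0.2809, 0.1507]
eef_rot: [-180.0, -0.0, -93.0]
contact_force: [0.2, -0.4, -0.4]
gripper_width: 0.0524
t 5.625 tool shift mm [-0.5   0.   92.74] rotvec deg [-0.02 -0.   -0.05] F [ 0.16 -0.43 -0.42] w 0.05240344560603671
[ -9.8  14.7 -18.2   0.  -57.1  96.7]
```

```bash
python3 -m crank '[{"dx":0,"dy":0,"dz":25,"wx":0,"wy":0,"wz":0,"hand":60},{"dx":0,"dy":0,"dz":25,"wx":0,"wy":0,"wz":0,"hand":60},{"dx":0,"dy":0,"dz":20,"wx":0,"wy":0,"wz":0,"hand":60},{"dx":0,"dy":0,"dz":13,"wx":0,"wy":0,"wz":0,"hand":60},{"dx":0,"dy":0,"dz":9.5,"wx":0,"wy":0,"wz":0,"hand":60},{"dx":0,"dy":0,"dz":0,"wx":0,"wy":0,"wz":0,"hand":60}]';python3 -c "
from h import *
go(.5018,-.2804,.058,-93)
print(get_state()['moment'])
cv2.imwrite('pics/side2.png',optics.capture('side'))
cv2.imwrite('pics/2.png',cv2.resize(cv2.imread('pics/side2.png')[140:220,287:367],(560,560),interpolation=2))"
```

```text
time_s: 6.38
tcp_pos: [0.5015, -0.2808, 0.0577]
eef_rot: [180.0, 0.0, -93.1]
contact_force: [-0.3, 0.1, 0.1]
gripper_width: 0.0528
t 6.375 tool shift mm [-0.38 -0.26 -0.31] rotvec deg [ 0.05  0.01 -0.11] F [-0.25  0.06  0.06] w 0.052803327186382136
[-0.10537126  0.1450158  -0.05411415]
```

View pics/2.png

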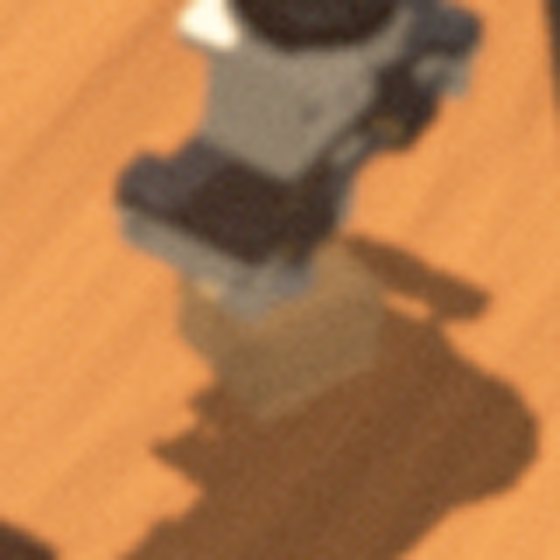

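The fingers are down over the key, around (325,182) in the full side picture, with no contact force. Closing now.

```bash
python3 -m crank '[{"dx":0,"dy":0,"dz":0,"wx":0,"wy":0,"wz":0,"hand":0},{"dx":0,"dy":0,"dz":0,"wx":0,"wy":0,"wz":0,"hand":0},{"dx":0,"dy":0,"dz":0,"wx":0,"wy":0,"wz":0,"hand":0},{"dx":0,"dy":0,"dz":0,"wx":0,"wy":0,"wz":0,"hand":0},{"dx":0,"dy":0,"dz":0,"wx":0,"wy":0,"wz":0,"hand":0},{"dx":0,"dy":0,"dz":0,"wx":0,"wy":0,"wz":0,"hand":0}]' 30;python3 -c "
from h import *
s=get_state();print(s['moment'],s['contact_force'])"
```

```text
time_s: 7.18
tcp_pos: [0.5018, -0.2808, 0.0581]
eef_rot: [-180.0, -0.0, -93.1]
contact_force: [0.3, 1.0, 0.8]
gripper_width: 0.0098
[-0.13761602  0.22488591  0.03606767] [0.25797668 0.9545344  0.84808269]
```

```bash
python3 -m crank '[{"dx":0,"dy":0,"dz":-5,"wx":0,"wy":0,"wz":0,"hand":0},{"dx":0,"dy":0,"dz":-15,"wx":0,"wy":0,"wz":0,"hand":0},{"dx":0,"dy":0,"dz":-25,"wx":0,"wy":0,"wz":0,"hand":0},{"dx":0,"dy":0,"dz":-25,"wx":0,"wy":0,"wz":0,"hand":0},{"dx":0,"dy":0,"dz":-20,"wx":0,"wy":0,"wz":0,"hand":0},{"dx":0,"dy":0,"dz":-5,"wx":0,"wy":0,"wz":0,"hand":0},{"dx":0,"dy":0,"dz":0,"wx":0,"wy":0,"wz":0,"hand":0}]';python3 -c "
from h import *
s=get_state();print(s['moment'],s['contact_force'])
go(.5227,.045,.155,-93)
cv2.imwrite('pics/side3.png',optics.capture('side'))
p=proj('side',s['tcp_pos'])[0].astype(int);print(p)
cv2.imwrite('pics/3.png',cv2.resize(cv2.imread('pics/side3.png')[p[1]-40:p[1]+40,p[0]-40:p[0]+40],(560,560),interpolation=2))"
```

```text
time_s: 8.05
tcp_pos: [0.5017, -0.2807, 0.1533]
eef_rot: [-180.0, 0.0, -93.1]
contact_force: [1.3, -0.0, -1.3]
gripper_width: 0.0098
[-0.04492908  0.18546207  0.0177528 ] [ 1.30505879 -0.02992071 -1.28929582]
t 8.05 tool shift mm [-326.38   -3.51   -1.61] rotvec deg [-0.04  0.01 -0.08] F [ 1.31 -0.03 -1.29] w 0.009796180835645157
[329 155]
```

View pics/3.png

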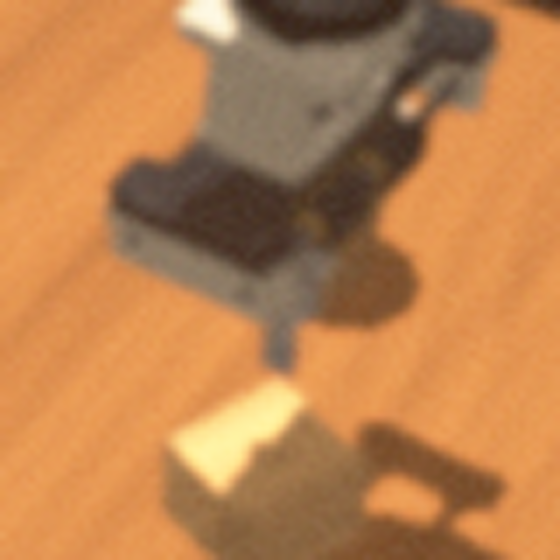

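```bash
python3 -m crank '[{"dx":-20,"dy":-0.5,"dz":0,"wx":0,"wy":0,"wz":0,"hand":0},{"dx":-35,"dy":-0.5,"dz":0,"wx":0,"wy":0,"wz":0,"hand":0},{"dx":-40,"dy":-0.5,"dz":0,"wx":0,"wy":0,"wz":0,"hand":0},{"dx":-40,"dy":-0.5,"dz":0,"wx":0,"wy":0,"wz":0,"hand":0},{"dx":-40,"dy":-0.5,"dz":0,"wx":0,"wy":0,"wz":0,"hand":0},{"dx":-40,"dy":-0.5,"dz":0,"wx":0,"wy":0,"wz":0,"hand":0},{"dx":-40,"dy":-0.5,"dz":0,"wx":0,"wy":0,"wz":0,"hand":0},{"dx":-40,"dy":0,"dz":0,"wx":0,"wy":0,"wz":0,"hand":0},{"dx":-25,"dy":0,"dz":0,"wx":0,"wy":0,"wz":0,"hand":0},{"dx":-6.4,"dy":0,"dz":0,"wx":0,"wy":0,"wz":0,"hand":0}]';python3 -m crank '[{"dx":0,"dy":0,"dz":10,"wx":0,"wy":0,"wz":0,"hand":0},{"dx":0,"dy":0,"dz":5,"wx":0,"wy":0,"wz":0,"hand":0},{"dx":0,"dy":0,"dz":0,"wx":0,"wy":0,"wz":0,"hand":0}]';python3 -c "
from h import *
s=get_state();print(s['moment'],s['contact_force'],s['joints'].round(1))
go(.5227,.045,.138,-93)
for n in('side','top'):
  cv2.imwrite(f'pics/{n}4.png',optics.capture(n))
c=s['tcp_pos']; tip=c-[0,0,.048]
P=proj('side',[c,tip,[.5225,.045,.075]]); print(P)
o=P[2].astype(int)-30; print(o)
a=cv2.resize(cv2.imread('pics/side4.png')[o[1]:o[1]+60,o[0]:o[0]+60],(600,600),interpolation=2)
for q in P: cv2.circle(a,tuple(int(v) for v in ((q-o+.5)*10)),3,(0,255,0),1)
cv2.imwrite('pics/4.png',a)
cv2.imwrite('pics/4t.png',cv2.resize(cv2.imread('pics/top4.png')[165:265,205:305],(500,500),interpolation=2))
"
```

```text
time_s: 9.35
tcp_pos: [0.5221, 0.0468, 0.1524]
eef_rot: [179.9, -0.0, -92.9]
contact_force: [-0.1, -0.5, -0.9]
gripper_width: 0.0098
time_s: 9.72
tcp_pos: [0.5221, 0.044, 0.1372]
eef_rot: [179.9, -0.0, -93.1]
contact_force: [-0.2, 0.2, -0.6]
gripper_width: 0.0099
[-0.03940472  0.09049562  0.03669983] [-0.15153561  0.18772885 -0.60549782] [ 26.3  11.  -25.3  -0.  -53.8  60.6]
t 9.725 tool shift mm [-1.02 -0.52 -0.79] rotvec deg [ 0.09 -0.05 -0.14] F [-0.15  0.19 -0.61] w 0.00985218432929664
[[265.18697934 224.16192976]
 [265.78046609 234.46587965]
 [265.64560176 237.56712658]]
[235 207]
```

View pics/4.png

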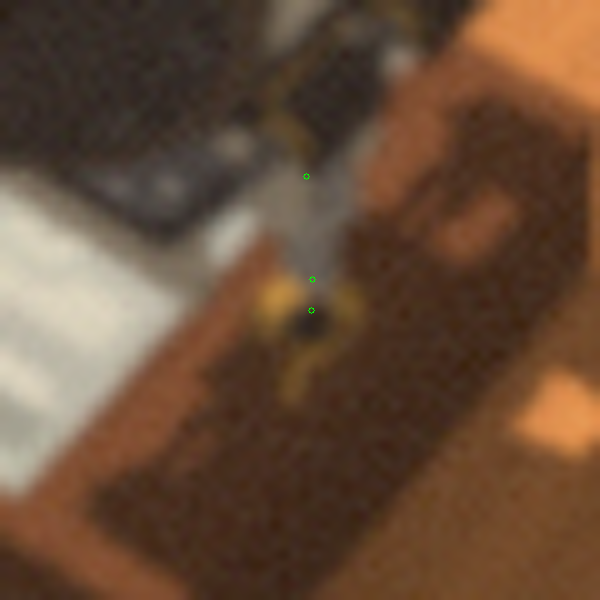

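View pics/4t.png

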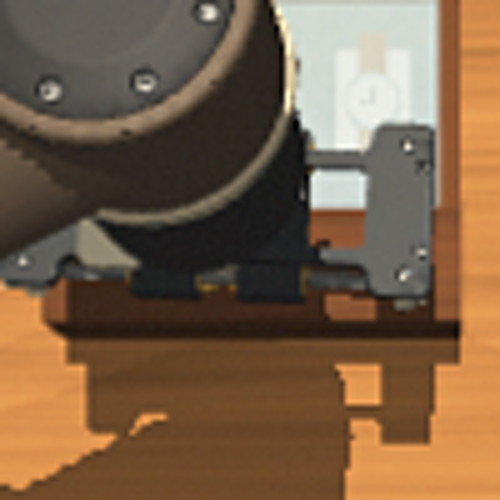

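In the side picture the key tip is just above the dark hole: tip at about (266,236), hole at (266,239). Both sit about 1 px below prediction, so they agree relative to each other. Descending into the mouth, short of the core.

```bash
python3 -m crank '[{"dx":-0.8,"dy":-0.3,"dz":8,"wx":0,"wy":0,"wz":0,"hand":0},{"dx":0,"dy":0,"dz":6,"wx":0,"wy":0,"wz":0,"hand":0},{"dx":0,"dy":0,"dz":4,"wx":0,"wy":0,"wz":0,"hand":0},{"dx":0,"dy":0,"dz":3,"wx":0,"wy":0,"wz":0,"hand":0},{"dx":0,"dy":0,"dz":0,"wx":0,"wy":0,"wz":0,"hand":0}]';python3 -m crank '[{"dx":0,"dy":0,"dz":3,"wx":0,"wy":0,"wz":0,"hand":0},{"dx":0,"dy":0,"dz":3,"wx":0,"wy":0,"wz":0,"hand":0},{"dx":0,"dy":0,"dz":0,"wx":0,"wy":0,"wz":0,"hand":0}]';python3 -c "
from h import *
s=get_state();print(s['moment'],s['contact_force'],s['tcp_pos'])
cv2.imwrite('pics/side5.png',optics.capture('side'))
cv2.imwrite('pics/5.png',cv2.resize(cv2.imread('pics/side5.png')[207:267,235:295],(500,500),interpolation=2))"
```

```text
time_s: 10.45
tcp_pos: [0.523, 0.0457, 0.1168]
eef_rot: [180.0, -0.0, -93.1]
contact_force: [-0.3, -0.2, -1.1]
gripper_width: 0.0097
time_s: 10.82
tcp_pos: [0.523, 0.0457, 0.1108]
eef_rot: [180.0, -0.0, -93.1]
contact_force: [1.5, -0.5, -2.2]
gripper_width: 0.0099
[-0.34965251 -0.01802005 -0.02808862] [ 1.50458433 -0.45523726 -2.24297281] [0.52301577 0.04567674 0.11084141]
```

View pics/5.png

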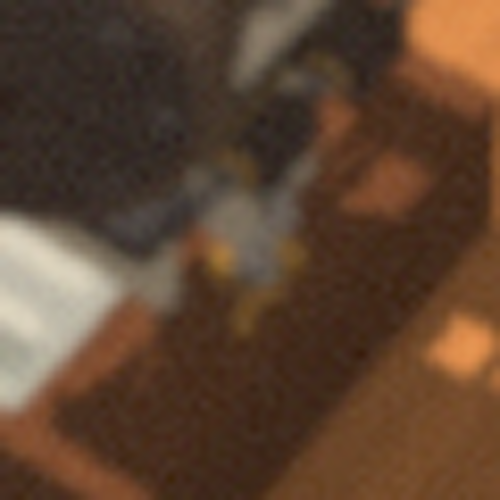

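```bash
python3 -m crank '[{"dx":0,"dy":0,"dz":2.5,"wx":0,"wy":0,"wz":0,"hand":0},{"dx":0,"dy":0,"dz":2.5,"wx":0,"wy":0,"wz":0,"hand":0},{"dx":0,"dy":0,"dz":0,"wx":0,"wy":0,"wz":0,"hand":0}]';python3 -m crank '[{"dx":0,"dy":0,"dz":1,"wx":0,"wy":0,"wz":0,"hand":0},{"dx":0,"dy":0,"dz":0,"wx":0,"wy":0,"wz":0,"hand":0}]';python3 -m crank '[{"dx":0,"dy":0,"dz":1,"wx":0,"wy":0,"wz":0,"hand":0},{"dx":0,"dy":0,"dz":0,"wx":0,"wy":0,"wz":0,"hand":0}]'
```

```text
time_s: 11.25
tcp_pos: [0.523, 0.0457, 0.1058]
eef_rot: [180.0, -0.0, -93.1]
contact_force: [0.9, -1.4, -2.1]
gripper_width: 0.01
time_s: 11.5
tcp_pos: [0.5231, 0.0457, 0.105]
eef_rot: [180.0, -0.0, -93.1]
contact_force: [0.7, -1.0, -0.1]
gripper_width: 0.01
time_s: 11.75
tcp_pos: [0.5231, 0.0457, 0.104]
eef_rot: [-180.0, -0.0, -93.1]
contact_force: [0.2, -1.0, 0.1]
gripper_width: 0.0099
```

```bash
python3 -m crank '[{"dx":0,"dy":0,"dz":1,"wx":0,"wy":0,"wz":0,"hand":0},{"dx":0,"dy":0,"dz":0,"wx":0,"wy":0,"wz":0,"hand":0}]' | grep -E "tcp|contact";python3 -m crank '[{"dx":0,"dy":0,"dz":1,"wx":0,"wy":0,"wz":0,"hand":0},{"dx":0,"dy":0,"dz":0,"wx":0,"wy":0,"wz":0,"hand":0}]'| grep -E "tcp|contact"
```

```text
tcp_pos: [0.5231, 0.0457, 0.1031]
contact_force: [0.2, -1.5, 1.0]
tcp_pos: [0.5231, 0.0457, 0.1023]
contact_force: [-0.2, -1.8, 4.9]
```

Run:
```python
from h import *
s=get_state();print(s['contact_force'],s['moment'],s['time_s'])
```

```text
[-0.24330265 -1.81182048  4.92268858] [-0.78973943  0.55065405  0.01784689] 12.25
```

```bash
python3 -m crank '[{"dx":0,"dy":0,"dz":-0.5,"wx":0,"wy":0,"wz":0,"hand":0}]'| grep -E "tcp|contact";python3 -m crank '[{"dx":0,"dy":0,"dz":0,"wx":0,"wy":0,"wz":0,"hand":0}]'| grep -E "tcp|contact"; python3 -m crank '[{"dx":0,"dy":0,"dz":0,"wx":0,"wy":0,"wz":0,"hand":0}]'| grep -E "tcp|contact"
```

```text
tcp_pos: [0.5231, 0.0458, 0.1025]
contact_force: [1.0, -1.7, 0.2]
tcp_pos: [0.5231, 0.0457, 0.1025]
contact_force: [0.7, -0.8, 1.0]
tcp_pos: [0.5231, 0.0457, 0.1025]
contact_force: [0.1, -1.3, 1.0]
```

```bash
python3 -m crank '[{"dx":0.3,"dy":0,"dz":0.4,"wx":0,"wy":0,"wz":0,"hand":0},{"dx":0,"dy":0,"dz":0,"wx":0,"wy":0,"wz":0,"hand":0}]'| grep -E "tcp|contact";for i in 1; do python3 -m crank '[{"dx":0,"dy":0,"dz":0,"wx":0,"wy":0,"wz":4,"hand":0},{"dx":0,"dy":0,"dz":0,"wx":0,"wy":0,"wz":0,"hand":0}]'| grep -E "tcp|contact|rot"; done
```

```text
tcp_pos: [0.5232, 0.0456, 0.1023]
contact_force: [-0.9, 0.3, 3.9]
tcp_pos: [0.5232, 0.0455, 0.1022]
eef_rot: [-180.0, 0.0, -97.0]
contact_force: [0.1, -1.7, 4.4]
```

```bash
python3 -m crank '[{"dx":0,"dy":0,"dz":0,"wx":0,"wy":0,"wz":4,"hand":0},{"dx":0,"dy":0,"dz":0,"wx":0,"wy":0,"wz":0,"hand":0}]'| grep -E "tcp|contact|rot"; python3 -m crank '[{"dx":0,"dy":0,"dz":0,"wx":0,"wy":0,"wz":4,"hand":0},{"dx":0,"dy":0,"dz":0,"wx":0,"wy":0,"wz":0,"hand":0}]'| grep -E "tcp|contact|rot"; python3 -m crank '[{"dx":0,"dy":0,"dz":0,"wx":0,"wy":0,"wz":4,"hand":0},{"dx":0,"dy":0,"dz":0,"wx":0,"wy":0,"wz":0,"hand":0}]'| grep -E "tcp|contact|rot"
```

```text
tcp_pos: [0.5232, 0.0456, 0.1022]
eef_rot: [-180.0, 0.0, -101.0]
contact_force: [0.9, -1.0, 3.7]
tcp_pos: [0.5232, 0.0456, 0.1023]
eef_rot: [-180.0, 0.0, -104.9]
contact_force: [-0.7, 0.6, 4.0]
tcp_pos: [0.5232, 0.0456, 0.1022]
eef_rot: [-180.0, 0.0, -108.9]
contact_force: [-0.5, 0.3, 4.3]
```

```bash
python3 -m crank '[{"dx":0,"dy":0,"dz":0,"wx":0,"wy":0,"wz":4,"hand":0},{"dx":0,"dy":0,"dz":0,"wx":0,"wy":0,"wz":0,"hand":0}]'| grep -E "tcp|contact|rot"; python3 -m crank '[{"dx":0,"dy":0,"dz":0,"wx":0,"wy":0,"wz":4,"hand":0},{"dx":0,"dy":0,"dz":0,"wx":0,"wy":0,"wz":0,"hand":0}]'| grep -E "tcp|contact|rot"; python3 -m crank '[{"dx":0,"dy":0,"dz":0,"wx":0,"wy":0,"wz":4,"hand":0},{"dx":0,"dy":0,"dz":0,"wx":0,"wy":0,"wz":0,"hand":0}]'| grep -E "tcp|contact|rot"
```

```text
tcp_pos: [0.5232, 0.0455, 0.1022]
eef_rot: [-180.0, 0.0, -112.9]
contact_force: [0.2, -0.2, 3.3]
tcp_pos: [0.5231, 0.0454, 0.1022]
eef_rot: [-180.0, -0.0, -116.9]
contact_force: [-0.3, -0.6, 4.5]
tcp_pos: [0.523, 0.0453, 0.1022]
eef_rot: [-180.0, -0.0, -120.9]
contact_force: [0.5, -0.8, 3.3]
```

```bash
python3 -m crank '[{"dx":0,"dy":0,"dz":0,"wx":0,"wy":0,"wz":-8,"hand":0},{"dx":0,"dy":0,"dz":0,"wx":0,"wy":0,"wz":-8,"hand":0},{"dx":0,"dy":0,"dz":0,"wx":0,"wy":0,"wz":-8,"hand":0},{"dx":0,"dy":0,"dz":0,"wx":0,"wy":0,"wz":-8,"hand":0},{"dx":0,"dy":0,"dz":0,"wx":0,"wy":0,"wz":0,"hand":0}]'| grep -E "tcp|contact|rot"; python3 -m crank '[{"dx":0,"dy":0,"dz":0,"wx":0,"wy":0,"wz":-4,"hand":0},{"dx":0,"dy":0,"dz":0,"wx":0,"wy":0,"wz":0,"hand":0}]'| grep -E "tcp|contact|rot"; python3 -m crank '[{"dx":0,"dy":0,"dz":0,"wx":0,"wy":0,"wz":-4,"hand":0},{"dx":0,"dy":0,"dz":0,"wx":0,"wy":0,"wz":0,"hand":0}]'| grep -E "tcp|contact|rot"
```

```text
tcp_pos: [0.523, 0.0454, 0.1021]
eef_rot: [180.0, 0.0, -89.0]
contact_force: [0.3, -0.7, 3.8]
tcp_pos: [0.5229, 0.0454, 0.1021]
eef_rot: [180.0, 0.0, -85.2]
contact_force: [-0.4, -0.8, 4.3]
tcp_pos: [0.5229, 0.0454, 0.1021]
eef_rot: [180.0, 0.0, -81.2]
contact_force: [-0.4, -0.4, 4.1]
```

```bash
python3 -m crank '[{"dx":0,"dy":0,"dz":0,"wx":0,"wy":0,"wz":-4,"hand":0},{"dx":0,"dy":0,"dz":0,"wx":0,"wy":0,"wz":0,"hand":0}]'| grep -E "tcp|contact|rot"; python3 -m crank '[{"dx":0,"dy":0,"dz":0,"wx":0,"wy":0,"wz":-4,"hand":0},{"dx":0,"dy":0,"dz":0,"wx":0,"wy":0,"wz":0,"hand":0}]'| grep -E "tcp|contact|rot"
```

```text
tcp_pos: [0.5229, 0.0454, 0.1021]
eef_rot: [180.0, 0.0, -77.2]
contact_force: [-0.4, -1.4, 2.6]
tcp_pos: [0.523, 0.0453, 0.1021]
eef_rot: [180.0, -0.0, -73.2]
contact_force: [-0.2, -1.4, 3.7]
```

```bash
python3 -m crank '[{"dx":0,"dy":0,"dz":0,"wx":0,"wy":0,"wz":-4,"hand":0},{"dx":0,"dy":0,"dz":0,"wx":0,"wy":0,"wz":0,"hand":0}]'| grep -E "tcp|contact|rot"; python3 -m crank '[{"dx":0,"dy":0,"dz":0,"wx":0,"wy":0,"wz":-4,"hand":0},{"dx":0,"dy":0,"dz":0,"wx":0,"wy":0,"wz":0,"hand":0}]'| grep -E "tcp|contact|rot"
```

```text
tcp_pos: [0.5229, 0.0451, 0.1019]
eef_rot: [180.0, -0.0, -69.3]
contact_force: [1.0, -3.5, 0.3]
tcp_pos: [0.523, 0.0449, 0.1019]
eef_rot: [180.0, -0.0, -65.2]
contact_force: [2.4, -4.6, -0.8]
```

```bash
python3 -m crank '[{"dx":0,"dy":0,"dz":1,"wx":0,"wy":0,"wz":0,"hand":0},{"dx":0,"dy":0,"dz":0,"wx":0,"wy":0,"wz":0,"hand":0}]'| grep -E "tcp|contact|rot"
python3 - <<'E'
from h import *
s=get_state();print(s['contact_force'],s['moment'],s['time_s'])
E
```

```text
tcp_pos: [0.5229, 0.0449, 0.1009]
eef_rot: [180.0, -0.0, -65.2]
contact_force: [2.2, -5.1, 0.4]
[ 2.19393771 -5.14773058  0.38854398] [-2.32228597 -0.63868868 -0.03115807] 17.0
```

```bash
python3 -m crank '[{"dx":0.8,"dy":0,"dz":0,"wx":0,"wy":0,"wz":0,"hand":0},{"dx":0,"dy":0,"dz":1,"wx":0,"wy":0,"wz":0,"hand":0},{"dx":0,"dy":0,"dz":0,"wx":0,"wy":0,"wz":0,"hand":0}]'| grep -E "tcp|contact|rot"
python3 - <<'E'
from h import *
s=get_state();print(s['contact_force'],s['moment'],s['time_s'])
E
```

```text
tcp_pos: [0.5232, 0.0447, 0.0999]
eef_rot: [180.0, 0.0, -65.1]
contact_force: [0.7, -3.4, -0.7]
[ 0.70862395 -3.37784831 -0.73146866] [-1.5445069  -0.3054053  -0.02605506] 17.375
```

```bash
python3 -m crank '[{"dx":0.8,"dy":0,"dz":0,"wx":0,"wy":0,"wz":0,"hand":0},{"dx":0,"dy":0,"dz":1,"wx":0,"wy":0,"wz":0,"hand":0},{"dx":0,"dy":0,"dz":1,"wx":0,"wy":0,"wz":0,"hand":0},{"dx":0,"dy":0,"dz":0,"wx":0,"wy":0,"wz":0,"hand":0}]'| grep -E "tcp|contact|rot"
python3 - <<'E'
from h import *
s=get_state();print(s['contact_force'],s['moment'],s['time_s'])
E
```

```text
tcp_pos: [0.5237, 0.0441, 0.098]
eef_rot: [180.0, 0.0, -65.1]
contact_force: [-0.0, -0.1, -1.8]
[-0.01481837 -0.13208338 -1.75371896] [-0.16645712  0.23557703  0.0166183 ] 17.875
```

Free now, with the blade in the slot. Pushing on down in stages.

```bash
python3 -m crank '[{"dx":0,"dy":0,"dz":1.5,"wx":0,"wy":0,"wz":0,"hand":0},{"dx":0,"dy":0,"dz":1.5,"wx":0,"wy":0,"wz":0,"hand":0},{"dx":0,"dy":0,"dz":0,"wx":0,"wy":0,"wz":0,"hand":0}]'| grep -E "tcp|contact|rot"; python3 -m crank '[{"dx":0,"dy":0,"dz":1.5,"wx":0,"wy":0,"wz":0,"hand":0},{"dx":0,"dy":0,"dz":1.5,"wx":0,"wy":0,"wz":0,"hand":0},{"dx":0,"dy":0,"dz":0,"wx":0,"wy":0,"wz":0,"hand":0}]'| grep -E "tcp|contact|rot"
```

```text
tcp_pos: [0.5237, 0.044, 0.095]
eef_rot: [180.0, 0.0, -65.1]
contact_force: [-1.2, 1.0, -0.7]
tcp_pos: [0.5237, 0.044, 0.092]
eef_rot: [180.0, -0.0, -65.1]
contact_force: [0.1, 0.5, -1.0]
```

```bash
python3 -m crank '[{"dx":0,"dy":0,"dz":1.5,"wx":0,"wy":0,"wz":0,"hand":0},{"dx":0,"dy":0,"dz":1.5,"wx":0,"wy":0,"wz":0,"hand":0},{"dx":0,"dy":0,"dz":0,"wx":0,"wy":0,"wz":0,"hand":0}]'| grep -E "tcp|contact|rot"; python3 -m crank '[{"dx":0,"dy":0,"dz":1.5,"wx":0,"wy":0,"wz":0,"hand":0},{"dx":0,"dy":0,"dz":1.5,"wx":0,"wy":0,"wz":0,"hand":0},{"dx":0,"dy":0,"dz":0,"wx":0,"wy":0,"wz":0,"hand":0}]'| grep -E "tcp|contact|rot"
```

```text
tcp_pos: [0.5237, 0.044, 0.089]
eef_rot: [180.0, 0.0, -65.1]
contact_force: [-0.1, 0.7, -1.7]
tcp_pos: [0.5237, 0.044, 0.086]
eef_rot: [180.0, 0.0, -65.1]
contact_force: [0.2, -0.1, -1.1]
```

```bash
python3 -m crank '[{"dx":0,"dy":0,"dz":1,"wx":0,"wy":0,"wz":0,"hand":0},{"dx":0,"dy":0,"dz":1,"wx":0,"wy":0,"wz":0,"hand":0},{"dx":0,"dy":0,"dz":0,"wx":0,"wy":0,"wz":0,"hand":0}]'| grep -E "tcp|contact|rot"; python3 -m crank '[{"dx":0,"dy":0,"dz":0.7,"wx":0,"wy":0,"wz":0,"hand":0},{"dx":0,"dy":0,"dz":0,"wx":0,"wy":0,"wz":0,"hand":0}]'| grep -E "tcp|contact|rot"
```

```text
tcp_pos: [0.5237, 0.044, 0.0841]
eef_rot: [180.0, 0.0, -65.1]
contact_force: [-0.0, -0.1, -1.1]
tcp_pos: [0.5237, 0.044, 0.0834]
eef_rot: [-180.0, 0.0, -65.1]
contact_force: [-0.1, -0.1, -1.4]
```

```bash
python3 -m crank '[{"dx":0,"dy":0,"dz":0.6,"wx":0,"wy":0,"wz":0,"hand":0},{"dx":0,"dy":0,"dz":0,"wx":0,"wy":0,"wz":0,"hand":0}]'| grep -E "tcp|contact|rot"; python3 -m crank '[{"dx":0,"dy":0,"dz":0.6,"wx":0,"wy":0,"wz":0,"hand":0},{"dx":0,"dy":0,"dz":0,"wx":0,"wy":0,"wz":0,"hand":0}]'| grep -E "tcp|contact|rot"
```

```text
tcp_pos: [0.5237, 0.044, 0.0831]
eef_rot: [-180.0, -0.0, -65.1]
contact_force: [-1.8, 0.4, 2.3]
tcp_pos: [0.5238, 0.044, 0.083]
eef_rot: [-180.0, -0.0, -65.1]
contact_force: [-3.8, 0.7, 8.5]
```

Fully home: contact at TCP z 0.0831, the expected tip depth of 40 mm. Now easing the pressure and turning clockwise.

```bash
python3 -m crank '[{"dx":0,"dy":0,"dz":-0.5,"wx":0,"wy":0,"wz":0,"hand":0},{"dx":0,"dy":0,"dz":0,"wx":0,"wy":0,"wz":4,"hand":0},{"dx":0,"dy":0,"dz":0,"wx":0,"wy":0,"wz":4,"hand":0},{"dx":0,"dy":0,"dz":0,"wx":0,"wy":0,"wz":4,"hand":0},{"dx":0,"dy":0,"dz":0,"wx":0,"wy":0,"wz":0,"hand":0}]' 40| grep -E "tcp|contact|rot";  python3 - <<'E'
from h import *
s=get_state();print(s['contact_force'],s['moment'],s['time_s'])
E
```

```text
tcp_pos: [0.5237, 0.0441, 0.0831]
eef_rot: [-180.0, 0.0, -77.1]
contact_force: [-1.8, -0.4, 5.3]
[-1.82142422 -0.40347515  5.27227275] [0.24898111 1.32585556 0.00672641] 21.125
```

```bash
python3 -m crank '[{"dx":0,"dy":0,"dz":-0.3,"wx":0,"wy":0,"wz":6,"hand":0},{"dx":0,"dy":0,"dz":0,"wx":0,"wy":0,"wz":6,"hand":0},{"dx":0,"dy":0,"dz":0,"wx":0,"wy":0,"wz":6,"hand":0},{"dx":0,"dy":0,"dz":0,"wx":0,"wy":0,"wz":6,"hand":0},{"dx":0,"dy":0,"dz":0,"wx":0,"wy":0,"wz":0,"hand":0}]' | grep -E "tcp|contact|rot";  python3 - <<'E'
from h import *
s=get_state();print(s['contact_force'],s['moment'],s['time_s'])
E
```

```text
tcp_pos: [0.5238, 0.0441, 0.0831]
eef_rot: [-180.0, 0.0, -101.0]
contact_force: [-0.8, 1.4, 2.3]
[-0.81655037  1.42284042  2.26622317] [1.22107855e-01 7.82157155e-01 1.76569644e-04] 21.75
```

```bash
python3 -m crank '[{"dx":0,"dy":0,"dz":0,"wx":0,"wy":0,"wz":6,"hand":0},{"dx":0,"dy":0,"dz":0,"wx":0,"wy":0,"wz":6,"hand":0},{"dx":0,"dy":0,"dz":0,"wx":0,"wy":0,"wz":6,"hand":0},{"dx":0,"dy":0,"dz":0,"wx":0,"wy":0,"wz":6,"hand":0},{"dx":0,"dy":0,"dz":0,"wx":0,"wy":0,"wz":6,"hand":0},{"dx":0,"dy":0,"dz":0,"wx":0,"wy":0,"wz":6,"hand":0},{"dx":0,"dy":0,"dz":0,"wx":0,"wy":0,"wz":6,"hand":0},{"dx":0,"dy":0,"dz":0,"wx":0,"wy":0,"wz":0,"hand":0}]' | grep -E "tcp|contact|rot";  python3 - <<'E'
from h import *
s=get_state();print(s['contact_force'],s['moment'],s['time_s'],s['joints'].round(1))
E
```

```text
tcp_pos: [0.5238, 0.0441, 0.0831]
eef_rot: [-180.0, 0.0, -142.9]
contact_force: [-1.1, 1.5, 1.8]
[-1.06050865  1.54065987  1.83000865] [0.43559604 0.67739305 0.03083854] 22.75 [ 26.2  14.8 -28.8  -0.  -46.4  10.9]
```

```bash
cat > m.py <<'E'
from h import *
s=get_state();print(s['contact_force'].round(2),s['moment'].round(3),s['eef_rot'].round(2),s['tcp_pos'].round(4),round(s['time_s'],2),s['gripper_width'])
E
python3 -m crank '[{"dx":0,"dy":0,"dz":0,"wx":0,"wy":0,"wz":3,"hand":0},{"dx":0,"dy":0,"dz":0,"wx":0,"wy":0,"wz":3,"hand":0},{"dx":0,"dy":0,"dz":0,"wx":0,"wy":0,"wz":0,"hand":0}]' >/dev/null; python3 m.py
python3 -m crank '[{"dx":0,"dy":0,"dz":0,"wx":0,"wy":0,"wz":2,"hand":0},{"dx":0,"dy":0,"dz":0,"wx":0,"wy":0,"wz":0,"hand":0}]'>/dev/null; python3 m.py
python3 -m crank '[{"dx":0,"dy":0,"dz":0,"wx":0,"wy":0,"wz":2,"hand":0},{"dx":0,"dy":0,"dz":0,"wx":0,"wy":0,"wz":0,"hand":0}]'>/dev/null; python3 m.py
```

```text
[-0.69  1.44  1.72] [0.476 0.586 0.015] [ 1.8000e+02  2.0000e-02 -1.4887e+02] [0.5239 0.0441 0.0831] 23.12 0.009893874963551732
[-0.78  0.63  1.56] [0.572 0.428 0.029] [-1.8000e+02  2.0000e-02 -1.5104e+02] [0.5239 0.0441 0.0831] 23.38 0.009275760509591214
[-0.74  1.67  2.49] [0.686 0.242 0.014] [-1.800e+02  2.000e-02 -1.531e+02] [0.5239 0.0441 0.0831] 23.62 0.00966861304158025
```

```bash
python3 -m crank '[{"dx":0,"dy":0,"dz":0,"wx":0,"wy":0,"wz":1.5,"hand":0},{"dx":0,"dy":0,"dz":0,"wx":0,"wy":0,"wz":0,"hand":0}]'>/dev/null; python3 m.py
python3 -m crank '[{"dx":0,"dy":0,"dz":0,"wx":0,"wy":0,"wz":1.5,"hand":0},{"dx":0,"dy":0,"dz":0,"wx":0,"wy":0,"wz":0,"hand":0}]'>/dev/null; python3 m.py
python3 -m crank '[{"dx":0,"dy":0,"dz":0,"wx":0,"wy":0,"wz":1.5,"hand":0},{"dx":0,"dy":0,"dz":0,"wx":0,"wy":0,"wz":0,"hand":0}]'>/dev/null; python3 m.py
```

```text
[-1.27  2.88  1.57] [0.729 0.147 0.004] [-1.800e+02  1.000e-02 -1.546e+02] [0.5238 0.0441 0.0831] 23.88 0.009884122026914655
[-0.84  1.6   1.05] [0.825 0.053 0.016] [ 1.800e+02  2.000e-02 -1.561e+02] [0.5239 0.0441 0.0831] 24.12 0.009511282672939157
[0.18 2.46 0.74] [ 0.903 -0.098  0.069] [ 1.8000e+02  2.0000e-02 -1.5761e+02] [0.5238 0.044  0.0831] 24.38 0.009740099359856428
```

```bash
python3 -m crank '[{"dx":0,"dy":0,"dz":0,"wx":0,"wy":0,"wz":1,"hand":0},{"dx":0,"dy":0,"dz":0,"wx":0,"wy":0,"wz":0,"hand":0}]'>/dev/null; python3 m.py
python3 -m crank '[{"dx":0,"dy":0,"dz":0,"wx":0,"wy":0,"wz":1,"hand":0},{"dx":0,"dy":0,"dz":0,"wx":0,"wy":0,"wz":0,"hand":0}]'>/dev/null; python3 m.py
```

```text
[0.97 1.74 1.46] [ 0.887 -0.3    0.086] [ 1.8000e+02  1.0000e-02 -1.5859e+02] [0.5238 0.0441 0.0831] 24.62 0.009800930653007783
[0.3  2.58 1.7 ] [ 0.945 -0.298  0.044] [ 1.8000e+02  2.0000e-02 -1.5959e+02] [0.5238 0.044  0.0831] 24.88 0.009900533820781888
```

```bash
python3 -c "
from h import *
for n in('side','top'):
  cv2.imwrite(f'pics/{n}6.png',optics.capture(n))
a=cv2.resize(cv2.imread('pics/side6.png')[210:260,240:290],(400,400),interpolation=2)
b=cv2.resize(cv2.imread('pics/top6.png')[190:240,230:280],(400,400),interpolation=2)
cv2.imwrite('pics/6.png',np.hstack([a,b]))
m=[]
for i in range(6):
  optics.capture('top'); m.append(get_state()['moment'][2])
print(np.round(m,3))
"
```

```text
[0.012 0.057 0.016 0.044 0.013 0.073]
```

View pics/6.png

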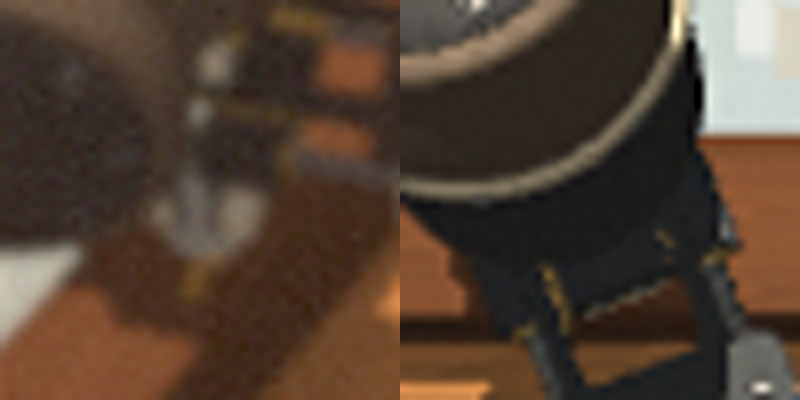

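```bash
python3 -m crank '[{"dx":0,"dy":0,"dz":0,"wx":0,"wy":0,"wz":1.5,"hand":0},{"dx":0,"dy":0,"dz":0,"wx":0,"wy":0,"wz":0,"hand":0}]'>/dev/null; python3 m.py
python3 -m crank '[{"dx":0,"dy":0,"dz":0,"wx":0,"wy":0,"wz":1.5,"hand":0},{"dx":0,"dy":0,"dz":0,"wx":0,"wy":0,"wz":0,"hand":0}]'>/dev/null; python3 m.py
```

```text
[0.78 3.08 0.58] [ 1.114 -0.479  0.019] [ 1.8000e+02  2.0000e-02 -1.6111e+02] [0.5239 0.0441 0.0831] 25.52 0.010013306548309118
[1.85 3.85 0.83] [ 1.186 -0.537  0.078] [ 1.8000e+02  1.0000e-02 -1.6261e+02] [0.5238 0.044  0.0831] 25.77 0.009483112605828289
```

```bash
python3 -m crank '[{"dx":0,"dy":0,"dz":0,"wx":0,"wy":0,"wz":1,"hand":0},{"dx":0,"dy":0,"dz":0,"wx":0,"wy":0,"wz":0,"hand":0}]'>/dev/null; python3 m.py
python3 -m crank '[{"dx":0,"dy":0,"dz":0,"wx":0,"wy":0,"wz":1,"hand":0},{"dx":0,"dy":0,"dz":0,"wx":0,"wy":0,"wz":0,"hand":0}]'>/dev/null; python3 m.py
```

```text
[ 1.88  2.83 -0.14] [ 1.274 -0.672  0.042] [ 1.8000e+02  2.0000e-02 -1.6359e+02] [0.5238 0.044  0.0831] 26.02 0.00991115860890089
[2.41 3.85 0.28] [ 1.277 -0.707  0.07 ] [ 1.800e+02  2.000e-02 -1.646e+02] [0.5238 0.044  0.0831] 26.27 0.009888505020736951
```

```bash
python3 -m crank '[{"dx":0,"dy":0,"dz":0,"wx":0,"wy":0,"wz":1.5,"hand":0},{"dx":0,"dy":0,"dz":0,"wx":0,"wy":0,"wz":0,"hand":0}]'>/dev/null; python3 m.py
python3 -m crank '[{"dx":0,"dy":0,"dz":0,"wx":0,"wy":0,"wz":1.5,"hand":0},{"dx":0,"dy":0,"dz":0,"wx":0,"wy":0,"wz":0,"hand":0}]'>/dev/null; python3 m.py
```

```text
[ 1.17  3.4  -0.05] [ 1.251 -0.869  0.113] [-1.800e+02  1.000e-02 -1.661e+02] [0.5238 0.044  0.0831] 26.52 0.009989042866715685
[ 3.    3.97 -0.34] [ 1.236 -0.981  0.284] [-1.800e+02  1.000e-02 -1.676e+02] [0.5238 0.044  0.0831] 26.77 0.009846564646387872
```

The stop shows up as torque rising to 0.28 N·m near tool yaw -167. That is about 12° past where the bars suggest, so I'll unload it, let go, and look at the key itself.

```bash
python3 -m crank '[{"dx":0,"dy":0,"dz":0,"wx":0,"wy":0,"wz":-2,"hand":0},{"dx":0,"dy":0,"dz":0,"wx":0,"wy":0,"wz":0,"hand":0}]'>/dev/null; python3 m.py
python3 -m crank '[{"dx":0,"dy":0,"dz":0,"wx":0,"wy":0,"wz":0,"hand":30},{"dx":0,"dy":0,"dz":0,"wx":0,"wy":0,"wz":0,"hand":30},{"dx":0,"dy":0,"dz":0,"wx":0,"wy":0,"wz":0,"hand":30},{"dx":0,"dy":0,"dz":-10,"wx":0,"wy":0,"wz":0,"hand":30},{"dx":0,"dy":0,"dz":-30,"wx":0,"wy":0,"wz":0,"hand":30},{"dx":0,"dy":0,"dz":-40,"wx":0,"wy":0,"wz":0,"hand":30},{"dx":0,"dy":0,"dz":0,"wx":0,"wy":0,"wz":0,"hand":30}]'; python3 m.py
python3 -c "
from h import *
for n in('side','top'):
  cv2.imwrite(f'pics/{n}7.png',optics.capture(n))
a=cv2.resize(cv2.imread('pics/side7.png')[210:260,240:290],(400,400),interpolation=2)
b=cv2.resize(cv2.imread('pics/top7.png')[190:240,230:280],(400,400),interpolation=2)
cv2.imwrite('pics/7.png',np.hstack([a,b]))"
```

```text
[2.85 1.91 0.74] [ 1.194 -0.919  0.088] [ 1.8000e+02  1.0000e-02 -1.6552e+02] [0.5238 0.044  0.0831] 27.02 0.00964914376674962
time_s: 27.9
tcp_pos: [0.5257, 0.0446, 0.167]
eef_rot: [180.0, 0.4, -165.5]
contact_force: [0.6, 0.2, -0.5]
gripper_width: 0.0262
[ 0.58  0.23 -0.54] [0.065 0.128 0.038] [ 179.97    0.37 -165.54] [0.5257 0.0446 0.167 ] 27.9 0.0261859660043214
```

View pics/7.png

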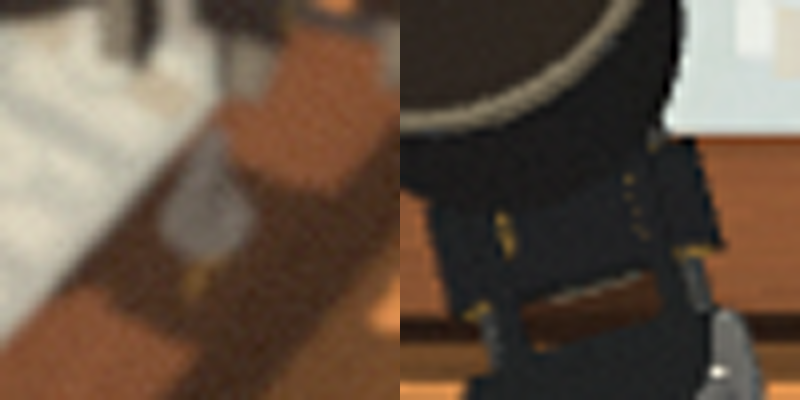

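```bash
python3 -m crank '[{"dx":12,"dy":-46,"dz":0,"wx":0,"wy":0,"wz":0,"hand":30},{"dx":12,"dy":-46,"dz":0,"wx":0,"wy":0,"wz":0,"hand":30},{"dx":12,"dy":-46,"dz":0,"wx":0,"wy":0,"wz":0,"hand":30},{"dx":12,"dy":-46,"dz":0,"wx":0,"wy":0,"wz":0,"hand":30},{"dx":12,"dy":-46,"dz":0,"wx":0,"wy":0,"wz":0,"hand":30},{"dx":0,"dy":0,"dz":0,"wx":0,"wy":0,"wz":0,"hand":30}]'
python3 -c "
from h import *
for n in('side','top'):
  cv2.imwrite(f'pics/{n}8.png',optics.capture(n))
a=cv2.resize(cv2.imread('pics/side8.png')[210:260,240:290],(400,400),interpolation=2)
b=cv2.resize(cv2.imread('pics/top8.png')[190:240,230:280],(400,400),interpolation=2)
cv2.imwrite('pics/8.png',np.hstack([a,b]))"
```

```text
time_s: 28.75
tcp_pos: [0.5217, -0.1962, 0.1616]
eef_rot: [180.0, -0.2, -165.8]
contact_force: [-0.2, -0.6, -0.8]
gripper_width: 0.0264
```

View pics/8.png

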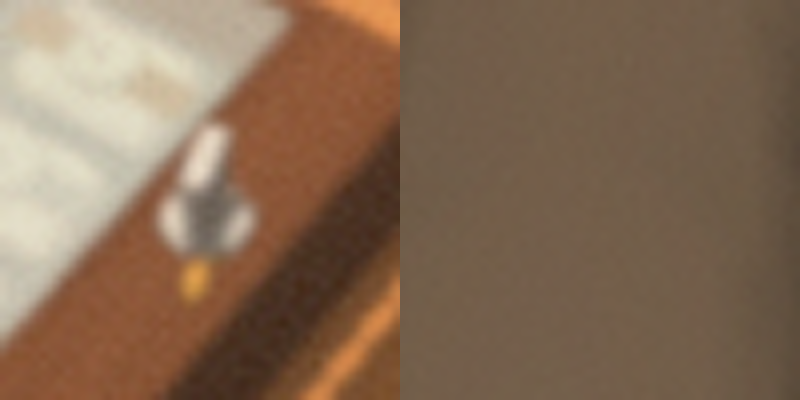

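```bash
cat > w.py <<'E'
from h import *
import sys
def box(c,yaw,z0,z1,a,b):
    R=np.array([[np.cos(yaw),-np.sin(yaw)],[np.sin(yaw),np.cos(yaw)]])
    return np.array([np.r_[c+R@[sx*a/2,sy*b/2],z] for z in(z0,z1) for sx,sy in((1,1),(-1,1),(-1,-1),(1,-1))])
f,out=sys.argv[1:3]; o=(250,216); s=10; yaws=[-56,-60,-64,-68,-72,-76,-80,-84]
im=cv2.imread(f); r=[]
for yd in yaws:
    sub=cv2.resize(im[o[1]:o[1]+30,o[0]:o[0]+30],None,fx=s,fy=s,interpolation=2)
    c=np.array([.5235,.0445])
    uv=((proj("side",box(c,np.radians(yd),.079,.115,.028,.010))-o+.5+[0,.7])*s).astype(int)
    for i in range(4):
        for a,b in((i,(i+1)%4),(i+4,(i+1)%4+4),(i,i+4)): cv2.line(sub,tuple(map(int,uv[a])),tuple(map(int,uv[b])),(0,0,255) if a>3 else (255,0,0),1)
    cv2.putText(sub,str(yd),(5,290),0,.8,(255,255,255),2); r.append(sub)
cv2.imwrite(out,cv2.resize(np.vstack([np.hstack(r[:4]),np.hstack(r[4:])]),(800,400),interpolation=cv2.INTER_AREA))
E
python3 w.py pics/side8.png pics/8w.png
```

```text
(no output)
```

View pics/8w.png

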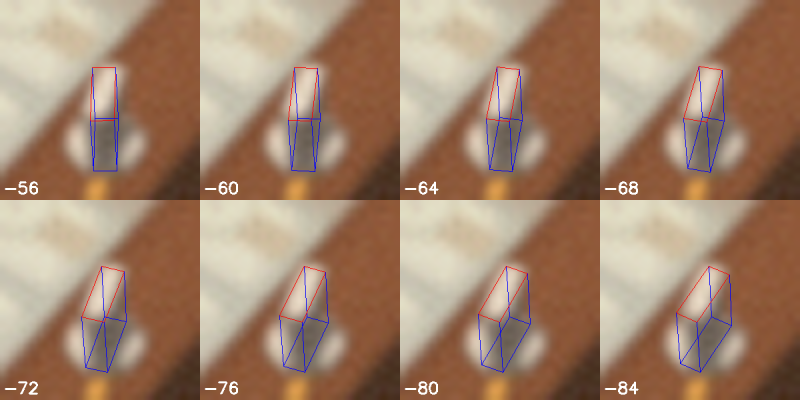

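```bash
cat > f.py <<'E'
from h import *
from w2 import box
import sys
im=cv2.imread(sys.argv[1]); o=(255,220); n=26; s=8
sub=im[o[1]:o[1]+28,o[0]:o[0]+n].astype(float)
# fit by synthetic render: top face bright, -? sides gray; optimise yaw,cx,cy over blurred top-face mask correlation with brightness (saturation-low, bright)
g=sub.min(2)  # blue/min channel: white bright, brass/wood low
from scipy.ndimage import gaussian_filter
def face(q):
    c=np.array([.5235,.0445])+[q[1]*1e-3,q[2]*1e-3]
    P=box(c,np.radians(q[0]),.079,.115,.028,.010)
    m=np.zeros((28*s,n*s),np.float32)
    h=cv2.convexHull(((proj("side",P)-o+.5)*s).astype(np.float32)).astype(np.int32); t=((proj("side",P[4:])-o+.5)*s).astype(np.int32)
    b=np.zeros_like(m); cv2.fillConvexPoly(b,h,1); cv2.fillConvexPoly(b,t,0); cv2.fillConvexPoly(m,t,1)
    an=np.linspace(0,2*np.pi,40); ring=np.c_[c[0]+.016*np.cos(an),c[1]+.016*np.sin(an),np.full(40,.079)]
    d=np.zeros_like(m); cv2.fillConvexPoly(d,((proj("side",ring)-o+.5)*s).astype(np.int32),1); d[(b>0)|(m>0)]=0
    return [cv2.resize(gaussian_filter(x,s*.7),(n,28),interpolation=cv2.INTER_AREA) for x in(m,b,d)]
# wood/glass region excluded on the far left: weight
W=np.zeros((28,n)); yy,xx=np.mgrid[:28,:n]; 
def cost(q):
    L=face(q); A=np.stack([x.ravel() for x in L]+[np.ones(28*n)],1); w=wm.ravel()
    k,_,_,_=np.linalg.lstsq(A[w],g.ravel()[w],rcond=None); return np.sqrt(np.mean((A[w]@k-g.ravel()[w])**2))
wm=(sum(face((-60,0,0)))+sum(face((-70,0,0)))+sum(face((-80,0,0))))>.15
from scipy.optimize import minimize
for y in range(-92,-44,4):
    r=minimize(lambda p:cost((y,*p)),[0,-1],method="Nelder-Mead",options=dict(xatol=.05,fatol=.02,initial_simplex=[[0,0],[2,0],[0,2]]))
    print(y,round(r.fun,2),r.x.round(1))
E
sed -n '/^def box/,/^    return/p' w.py > w2.py; sed -i '1i import numpy as np' w2.py
python3 f.py pics/side8.png
```

```text
-92 25.44 [-0.7  0.2]
-88 24.01 [-0.7  0.6]
-84 22.33 [-0.3  0.3]
-80 20.44 [-0.5  0.6]
-76 18.8 [-0.3  0.4]
-72 17.41 [-0.7  0.5]
-68 16.46 [-0.6  0.7]
-64 16.25 [-0.5  1.2]
-60 16.34 [-0.4  0.8]
-56 17.05 [-0.3  0.8]
-52 18.7 [0.1 0.3]
-48 19.54 [0.1 0.8]
```

```bash
python3 -m crank '[{"dx":34,"dy":-35,"dz":-5,"wx":0,"wy":0,"wz":0,"hand":30},{"dx":34,"dy":-35,"dz":-5,"wx":0,"wy":0,"wz":0,"hand":30},{"dx":34,"dy":-35,"dz":-5,"wx":0,"wy":0,"wz":0,"hand":30},{"dx":34,"dy":-35,"dz":-5,"wx":0,"wy":0,"wz":0,"hand":30},{"dx":34,"dy":-35,"dz":-5,"wx":0,"wy":0,"wz":0,"hand":30},{"dx":34,"dy":-35,"dz":-5,"wx":0,"wy":0,"wz":0,"hand":30},{"dx":34,"dy":-35,"dz":-5,"wx":0,"wy":0,"wz":0,"hand":30},{"dx":0,"dy":0,"dz":0,"wx":0,"wy":0,"wz":0,"hand":30}]'
python3 -c "
from h import *
for n in('side','top'):
  cv2.imwrite(f'pics/{n}9.png',optics.capture(n))
a=cv2.resize(cv2.imread('pics/side9.png')[210:260,240:290],(400,400),interpolation=2)
b=cv2.resize(cv2.imread('pics/top9.png')[192:242,230:280],(400,400),interpolation=2)
cv2.imwrite('pics/9.png',np.hstack([a,b]))"; python3 f.py pics/side9.png
```

```text
time_s: 29.85
tcp_pos: [0.3526, -0.4915, 0.1976]
eef_rot: [180.0, -0.0, -165.7]
contact_force: [0.3, -0.1, 0.6]
gripper_width: 0.0263
-92 23.54 [-0.6  0.1]
-88 22.06 [-0.4  0.3]
-84 20.65 [-0.3  0.3]
-80 18.93 [-0.5  0.6]
-76 17.65 [-0.5  1.2]
-72 16.18 [-0.5  0.7]
-68 15.35 [-0.4  0.8]
-64 14.97 [-0.3  0.9]
-60 15.1 [-0.4  0.9]
-56 15.78 [-0.6  1.1]
-52 17.17 [-0.2  0.8]
-48 18.0 [0.1 0.8]
```

View pics/9.png

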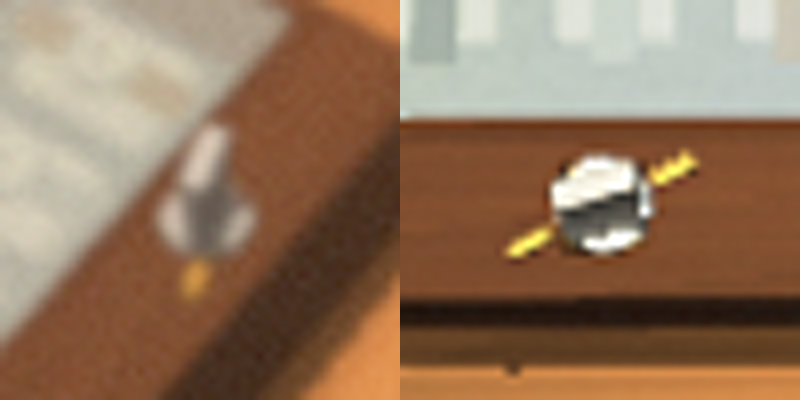

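View pics/top9.png

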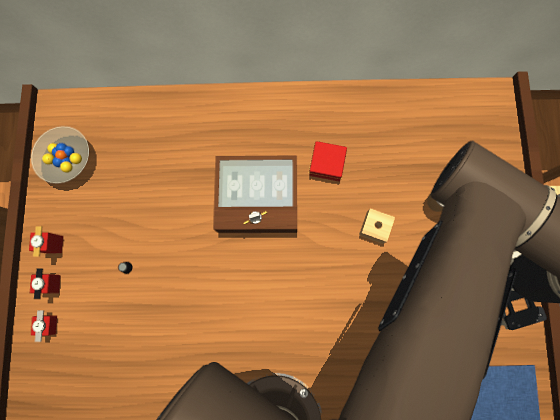

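```bash
cat > wt.py <<'E'
from h import *
from w2 import box
import sys
f,out=sys.argv[1:3]; o=(240,204); s=10; yaws=[-56,-60,-64,-68,-72,-76,-80,-84]
im=cv2.imread(f); r=[]
for yd in yaws:
    sub=cv2.resize(im[o[1]:o[1]+30,o[0]:o[0]+30],None,fx=s,fy=s,interpolation=cv2.INTER_NEAREST)
    c=np.array([.5232,.0440])
    uv=((proj("top",box(c,np.radians(yd),.079,.115,.028,.010))-o+.5)*s).astype(int)
    for i in range(4):
        for a,b in((i+4,(i+1)%4+4),(i,(i+1)%4),(i,i+4)): cv2.line(sub,tuple(map(int,uv[a])),tuple(map(int,uv[b])),(0,0,255) if a>3 else (255,0,0),1)
    d=proj("top",[np.r_[c+t*np.array([np.cos(np.radians(yd)),np.sin(np.radians(yd))]),.077] for t in(-.03,.03)]); d=((d-o+.5)*s).astype(int)
    for q in d: cv2.circle(sub,tuple(map(int,q)),4,(0,255,0),1)
    cv2.putText(sub,str(yd),(5,290),0,.8,(255,255,255),2); r.append(sub)
cv2.imwrite(out,cv2.resize(np.vstack([np.hstack(r[:4]),np.hstack(r[4:])]),(800,400),interpolation=cv2.INTER_AREA))
E
python3 wt.py pics/top9.png pics/9w.png
```

```text
(no output)
```

View pics/9w.png

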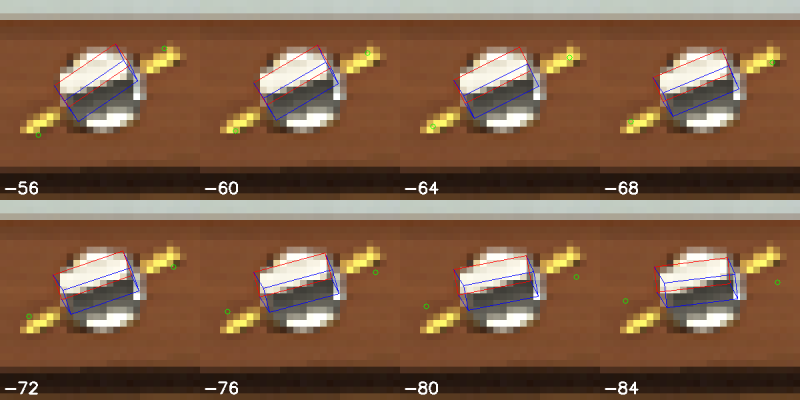

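The top picture shows the key down in the lock with its collar on the rim, at (255,217). The bow reads about -73° and the bars about -64°, which matches the roughly 9° play of the blade in the slot. So the core is at its stop and the bow is slightly past the bars. I'll regrip and bring the bow back into line within that play.

```bash
python3 -m crank '[{"dx":-34,"dy":35,"dz":0,"wx":0,"wy":0,"wz":0,"hand":50},{"dx":-34,"dy":35,"dz":0,"wx":0,"wy":0,"wz":0,"hand":50},{"dx":-34,"dy":35,"dz":0,"wx":0,"wy":0,"wz":0,"hand":50},{"dx":-34,"dy":35,"dz":0,"wx":0,"wy":0,"wz":0,"hand":50},{"dx":-34,"dy":35,"dz":0,"wx":0,"wy":0,"wz":0,"hand":50},{"dx":-34,"dy":35,"dz":0,"wx":0,"wy":0,"wz":0,"hand":50},{"dx":-34,"dy":35,"dz":0,"wx":0,"wy":0,"wz":0,"hand":50}]' >/dev/null
python3 -m crank '[{"dx":-12,"dy":46,"dz":0,"wx":0,"wy":0,"wz":0,"hand":50},{"dx":-12,"dy":46,"dz":0,"wx":0,"wy":0,"wz":0,"hand":50},{"dx":-12,"dy":46,"dz":0,"wx":0,"wy":0,"wz":0,"hand":50},{"dx":-12,"dy":46,"dz":0,"wx":0,"wy":0,"wz":0,"hand":50},{"dx":-12,"dy":46,"dz":0,"wx":0,"wy":0,"wz":-2,"hand":50},{"dx":0,"dy":0,"dz":0,"wx":0,"wy":0,"wz":0,"hand":50},{"dx":0,"dy":0,"dz":0,"wx":0,"wy":0,"wz":0,"hand":50}]'; python3 -c "
from h import *
go(.5235,.0443,.135,-163.5)"
```

```text
time_s: 31.7
tcp_pos: [0.523, 0.0452, 0.1979]
eef_rot: [180.0, -0.0, -163.4]
contact_force: [0.2, -0.0, -0.2]
gripper_width: 0.0437
t 31.7 tool shift mm [-0.23 -0.98 62.93] rotvec deg [ 0.   -0.02  0.07] F [ 0.18 -0.02 -0.2 ] w 0.04367777515032222
```

```bash
python3 -m crank '[{"dx":0,"dy":-1,"dz":30,"wx":0,"wy":0,"wz":0,"hand":50},{"dx":0,"dy":0,"dz":35,"wx":0,"wy":0,"wz":0,"hand":50},{"dx":0,"dy":0,"dz":25,"wx":0,"wy":0,"wz":0,"hand":50},{"dx":0,"dy":0,"dz":15,"wx":0,"wy":0,"wz":0,"hand":50},{"dx":0,"dy":0,"dz":7,"wx":0,"wy":0,"wz":0,"hand":50},{"dx":0,"dy":0,"dz":0,"wx":0,"wy":0,"wz":0,"hand":50}]'; python3 -m crank '[{"dx":0,"dy":0,"dz":0,"wx":0,"wy":0,"wz":0,"hand":0},{"dx":0,"dy":0,"dz":0,"wx":0,"wy":0,"wz":0,"hand":0},{"dx":0,"dy":0,"dz":0,"wx":0,"wy":0,"wz":0,"hand":0},{"dx":0,"dy":0,"dz":0,"wx":0,"wy":0,"wz":0,"hand":0},{"dx":0,"dy":0,"dz":0,"wx":0,"wy":0,"wz":0,"hand":0}]' 15;python3 m.py
```

```text
time_s: 32.45
tcp_pos: [0.5241, 0.0429, 0.0862]
eef_rot: [-180.0, -0.0, -163.6]
contact_force: [-0.6, 0.8, 0.2]
gripper_width: 0.0436
time_s: 33.08
tcp_pos: [0.5241, 0.0431, 0.0863]
eef_rot: [-180.0, 0.0, -163.6]
contact_force: [-0.9, -0.6, 1.5]
gripper_width: 0.0099
[-0.9  -0.57  1.49] [0.122 0.358 0.028] [-1.8000e+02  2.0000e-02 -1.6357e+02] [0.5241 0.0431 0.0863] 33.08 0.009901986267685845
```

```bash
python3 -m crank '[{"dx":0,"dy":0,"dz":0,"wx":0,"wy":0,"wz":2,"hand":0},{"dx":0,"dy":0,"dz":0,"wx":0,"wy":0,"wz":1.5,"hand":0},{"dx":0,"dy":0,"dz":0,"wx":0,"wy":0,"wz":0,"hand":0}]' 30 >/dev/null;python3 m.py
python3 -m crank '[{"dx":0,"dy":0,"dz":0,"wx":0,"wy":0,"wz":-2,"hand":0},{"dx":0,"dy":0,"dz":0,"wx":0,"wy":0,"wz":-2,"hand":0},{"dx":0,"dy":0,"dz":0,"wx":0,"wy":0,"wz":-2,"hand":0},{"dx":0,"dy":0,"dz":0,"wx":0,"wy":0,"wz":-2,"hand":0},{"dx":0,"dy":0,"dz":0,"wx":0,"wy":0,"wz":0,"hand":0}]' >/dev/null;python3 m.py
```

```text
[-0.41  0.01  3.16] [0.219 0.357 0.267] [-1.8000e+02  2.0000e-02 -1.6709e+02] [0.5242 0.0431 0.0862] 33.45 0.009956874564354486
[-0.48  0.19  5.4 ] [ 0.19   0.367 -0.025] [-1.8000e+02  2.0000e-02 -1.5897e+02] [0.5241 0.043  0.0862] 34.08 0.00983183355416145
```

```bash
python3 -m crank '[{"dx":0,"dy":0,"dz":0,"wx":0,"wy":0,"wz":-2,"hand":0},{"dx":0,"dy":0,"dz":0,"wx":0,"wy":0,"wz":0,"hand":0}]' >/dev/null;python3 m.py
python3 -m crank '[{"dx":0,"dy":0,"dz":0,"wx":0,"wy":0,"wz":-2,"hand":0},{"dx":0,"dy":0,"dz":0,"wx":0,"wy":0,"wz":0,"hand":0}]' >/dev/null;python3 m.py;python3 -c "
from h import *
m=[]
for i in range(6):
  optics.capture('top'); m.append(get_state()['moment'][2])
print(np.round(m,3))
"
```

```text
[ 0.28 -0.72  5.49] [0.167 0.31  0.013] [-1.8000e+02  2.0000e-02 -1.5697e+02] [0.5242 0.0431 0.0862] 34.33 0.009886713363629751
[-0.47  0.82  4.81] [0.146 0.334 0.005] [-1.8000e+02  2.0000e-02 -1.5497e+02] [0.5241 0.043  0.0862] 34.58 0.009996288138740905
[ 0.018 -0.002  0.001  0.009  0.019  0.024]
```

```bash
python3 -m crank '[{"dx":0,"dy":0,"dz":0,"wx":0,"wy":0,"wz":0,"hand":40},{"dx":0,"dy":0,"dz":0,"wx":0,"wy":0,"wz":0,"hand":40},{"dx":0,"dy":0,"dz":0,"wx":0,"wy":0,"wz":0,"hand":40},{"dx":0,"dy":0,"dz":0,"wx":0,"wy":0,"wz":0,"hand":40},{"dx":0,"dy":0,"dz":-10,"wx":0,"wy":0,"wz":0,"hand":40},{"dx":0,"dy":0,"dz":-30,"wx":0,"wy":0,"wz":0,"hand":40},{"dx":0,"dy":0,"dz":-40,"wx":0,"wy":0,"wz":0,"hand":40},{"dx":0,"dy":0,"dz":-30,"wx":0,"wy":0,"wz":0,"hand":40}]'
python3 -m crank '[{"dx":20,"dy":-43,"dz":0,"wx":0,"wy":0,"wz":0,"hand":40},{"dx":20,"dy":-43,"dz":0,"wx":0,"wy":0,"wz":0,"hand":40},{"dx":20,"dy":-43,"dz":0,"wx":0,"wy":0,"wz":0,"hand":40},{"dx":20,"dy":-43,"dz":0,"wx":0,"wy":0,"wz":0,"hand":40},{"dx":20,"dy":-43,"dz":0,"wx":0,"wy":0,"wz":0,"hand":40},{"dx":38,"dy":-30,"dz":0,"wx":0,"wy":0,"wz":0,"hand":40},{"dx":38,"dy":-30,"dz":0,"wx":0,"wy":0,"wz":0,"hand":40},{"dx":38,"dy":-30,"dz":0,"wx":0,"wy":0,"wz":0,"hand":40},{"dx":38,"dy":-30,"dz":0,"wx":0,"wy":0,"wz":0,"hand":40},{"dx":38,"dy":-30,"dz":0,"wx":0,"wy":0,"wz":0,"hand":40}]'
python3 -m crank '[{"dx":38,"dy":-30,"dz":0,"wx":0,"wy":0,"wz":0,"hand":40},{"dx":38,"dy":-30,"dz":0,"wx":0,"wy":0,"wz":0,"hand":40},{"dx":0,"dy":0,"dz":0,"wx":0,"wy":0,"wz":0,"hand":40}]' | head -2
python3 -c "
from h import *
for n in('side','top'):
  cv2.imwrite(f'pics/{n}10.png',optics.capture(n))
a=cv2.resize(cv2.imread('pics/side10.png')[210:260,240:290],(400,400),interpolation=2)
b=cv2.resize(cv2.imread('pics/top10.png')[192:242,230:280],(400,400),interpolation=2)
cv2.imwrite('pics/10.png',np.hstack([a,b]))";python3 wt.py pics/top10.png pics/10w.png
```

```text
time_s: 35.88
tcp_pos: [0.5244, 0.0431, 0.1986]
eef_rot: [-180.0, 0.1, -155.1]
contact_force: [1.0, -0.0, -0.2]
gripper_width: 0.0346
time_s: 37.12
tcp_pos: [0.4141, -0.4116, 0.197]
eef_rot: [-179.9, 0.0, -155.1]
contact_force: [0.7, 0.0, -0.8]
gripper_width: 0.0353
time_s: 37.5
tcp_pos: [0.3694, -0.499, 0.1963]
```

View pics/10.png

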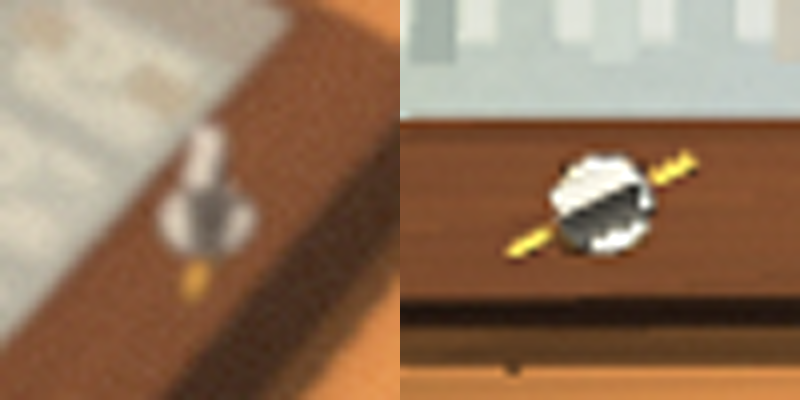

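View pics/10w.png

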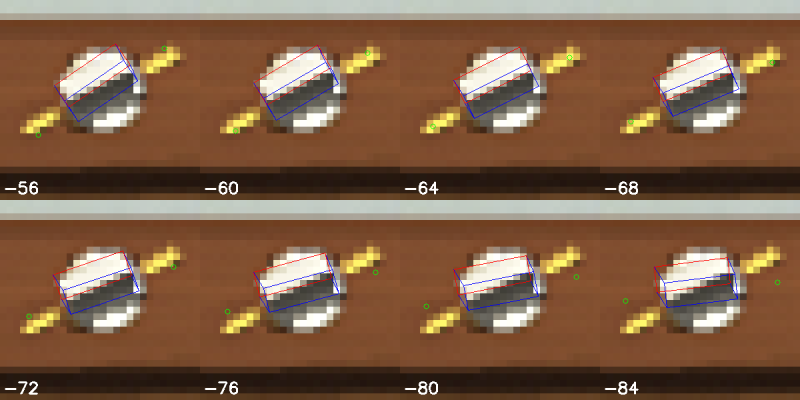

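View pics/top10.png

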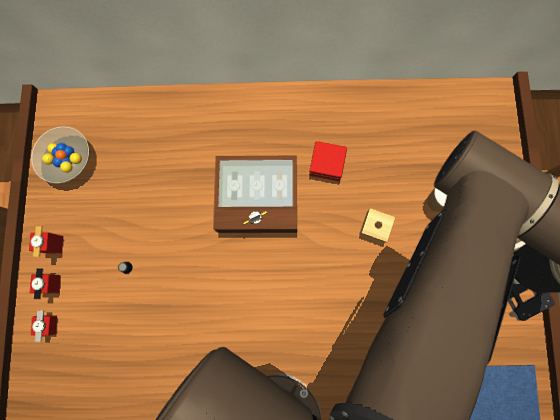

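The bow now lies along the bars in the top picture, both at about -64°, and the collar is on the rim at (255,217). The red box (328,160) and eyeglass (125,267) are unmoved. I'll check the cup in the side picture, then hand in.

```bash
python3 -c "
from h import *
a=cv2.imread('pics/side0.png').astype(int)[115:165,310:360];b=cv2.imread('pics/side10.png').astype(int)[115:165,310:360]
cv2.imwrite('pics/cup.png',np.hstack([cv2.resize(x.astype(np.uint8),(400,400)) for x in(a,b)]))
print(order.close_job())"
```

```text
the job is handed in; nothing more can be done
None
```

View pics/cup.png

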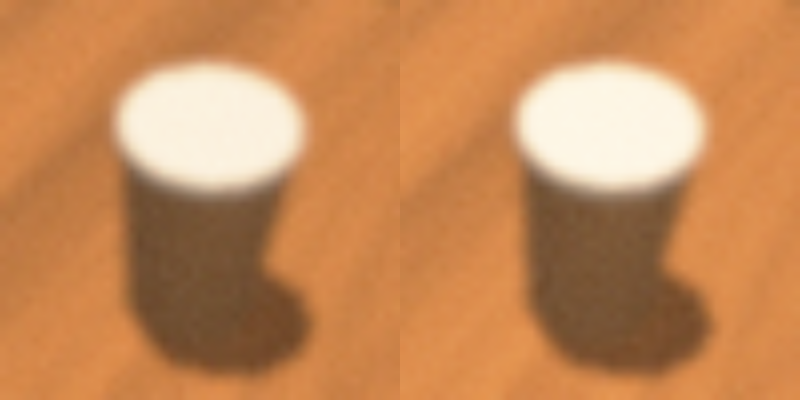

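The key is in the lock, fully home and turned to its stop, with its bow lined up with the brass bars. The job was handed in at about 37.6 s.

- **Finding the slot:** I rested the blade on the core at about 5 N (about 6 N on first contact, below the 9 N limit) and swept it both ways. It engaged at about 22–25° anticlockwise of the case's x axis. I then pushed it home, and the collar met the rim at the expected 40 mm depth.
- **Turning to the stop:** I felt the clockwise stop twice, at about 0.27 N·m each time. The first time I let go, the bow was about 9° past the bars because of the blade's play in the slot. I regripped, turned it back within that play without feeling the core drag, and released it.
- **Last checks:** In the top picture the bow and the bars both read about -64°, give or take a few degrees. The collar is on the rim, and the cup, red box and eyeglass are where they started. The gripper was well clear of everything.
- **What disagreed:**
  - The lock is about 70 mm from the case's centre in the pictures, not the 60 mm given; I went by the pictures.
  - After the first release, a numeric side-view fit put the bow at about -64°, while the top view and tool angle gave about -73 to -75°; I went by those. I did not rerun the side fit after the correction.

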